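# Screw the burner's foot down, clamp it and set the teapot on

### The job

The blue gas burner has one foot that does not reach the raised terracotta tile below it. First turn the red knob clockwise all the way to its off stop; then screw the foot down with the black hand knob (clockwise lowers it) until its rubber sole just touches the tile, only lightly pressed, and swing the clamp lever by its yellow peg all the way to its closed stop (clockwise, outward from the burner) to lock the foot. Last, lift the teapot and set it down gently and upright in the middle of the grate, let go, and leave the mortar, colander, lid and spoon where they are.

Things in the scene. Friction and masses are not known exactly. Their poses are not given: they have to be found in the camera images.
- burner: Blue sheet-steel gas burner, fixed, 240 x 240 mm, deck top 70 mm above the ledge. Origin: centre of its underside at ledge height. Its +x points away from the robot side, +y to the bracket side, z up. In its frame: red knob axis at (-88, -60) mm; steel bracket (145 x 95 mm, top 52 mm up) along its +y side; levelling foot axis at (55, 175) mm; clamp pivot at (-20, 170) mm; grate centre at (20, 0) mm.
- gas_knob (a joint): Red gas knob, turns clockwise seen from above as the value grows: 0 = full on (bar along the burner's x), 1.571 rad = off, at its stop (bar along the burner's y). Starts partly on, between 0.1 and 0.5. Light friction, about 0.06 N m; it stays where it is left.
- gas_knob_grip (a point): Centre of the red knob's upright grip bar, on the knob's vertical axis, 101 mm above the ledge. The bar is 50 mm long (along this point's x, which turns with the knob), 14 mm thick (along its y) and 26 mm tall, on a disc 52 mm across whose top lies 13 mm below this point; the deck is 31 mm below this point.
- foot_screw (a joint): Black round hand knob of the levelling foot: clockwise seen from above makes the value grow and lowers knob, spindle and sole together by 20 mm per full turn (3.183 mm per rad). Range 0 to 5.6 rad; starts between 0 and 0.6. Friction about 0.08 N m; it stays where it is left. The foot needs about 1 to 3 rad, so usually several grasps.
- foot_grip (a point): Centre of the black fluted hand knob, on its vertical axis: a cylinder 50 mm across (53 over the flutes) and 32 mm tall, so it reaches 16 mm above and below this point. About 114 mm above the ledge at joint value 0; goes down as it is screwed. The bracket is more than 45 mm below it at the start.
- sole: Round black rubber sole under the foot, 44 mm across, 12 mm thick, origin at the centre of its underside. Springy: it yields 1 mm per 5 N once it presses on the tile, at most 6 mm.
- sole_bottom (a point): Centre of the sole's underside (z up): 20 mm above the ledge at foot_screw 0, 3.183 mm lower per rad, until it touches the tile.
- raised_tile: Terracotta tile 120 x 120 mm set in the ledge under the foot, fixed, standing 11 to 15 mm proud of the ledge (differs each time). Origin at the centre of its underside, 20 mm below its top.
- tile_top (a point): Centre of the raised tile's top face: the height the sole must come down to.
- clamp (a joint): Clamp lever on the bracket, swings level, clockwise seen from above as the value grows: 0 = open (lever points to the burner's -x), 1.571 rad = closed at its stop (lever points to the burner's +y, outward). Starts between 0 and 0.4. Friction about 0.08 N m; stays where it is left.
- clamp_peg (a point): Centre height of the free part of the upright yellow peg at the lever's end, 96 mm above the ledge, on the peg's axis. The peg is round, 20 mm in diameter; it rises 20 mm above and about 26 mm below this point. It is 65 mm from the clamp pivot; best held by fingers from above and led along the arc (the peg may turn between the fingers).
- clamp_pivot (a point): Point on the vertical axis about which the clamp lever swings, at the height of clamp_peg.
- grate_center (a point): Centre of the grate, at the height of the grate's top face (95 mm above the ledge); the four bars reach 24 to 76 mm out from here.
- teapot_center (a point): Middle of the loose blue teapot, 79 mm above its flat base, z up. 0.45 kg give or take a third. The base is 100 mm across, the body 112 mm at most and 85 mm tall, with a spout to its +x reaching 87 mm out. A round dark wooden handle bar, 16 mm thick and 76 mm long along its y, crosses above the middle with its axis 71 mm above this point; wire stays at its ends, lid knob top 42 mm below the bar's axis.
- mortar: Steel mortar, 92 mm across, 75 mm tall, with its pestle (look only); loose bystander, origin at the centre of its base.
- colander: Green plastic colander, 180 mm across, 75 mm tall; loose bystander, origin at the centre of its base.
- lid: Aluminium pot lid, 174 mm across, 38 mm tall with its black knob; loose bystander, origin at the centre of its underside.
- spoon: Carved wooden spoon, 200 mm long; loose bystander, origin under its middle.
Mind the look-alikes: they are no part of the job. There is more than one size of the part that bears teapot_center; the job needs the middle-sized.

How it is judged:
On the way, in this order (a step that is already met when the one before it is completed fails the run):
1. the red knob is turned off, to its stop (value of joint gas_knob above 1.42 rad), for 0.2 s.
2. the sole rests lightly on the raised tile (contact force between sole and raised_tile between 0.4 and 10 N), for 0.2 s.
3. the clamp lever is swung closed with the sole still resting lightly on the tile (all of step 2 and value of joint clamp above 1.38 rad), for 0.2 s.
4. the teapot stands released on the middle of the grate (horizontal distance between teapot_center and grate_center below 0.025 m and z of teapot_center in the frame of grate_center between 0.074 and 0.084 m and angle between teapot_center's own z axis and vertical below 0.1 rad and contact force between teapot and burner above 1.5 N and contact force between teapot and the fingers below 0.1 N), for 0.2 s.
At the end, for the whole second after the job is handed in: Red knob within 0.15 rad of its off stop; the sole touches the raised tile with 0.4 to 10 N (up to about 2 mm of squash); clamp lever within 0.19 rad of its closed stop; teapot at rest, upright within 0.1 rad, on the grate within 25 mm of its centre, released (all of step 3 and all of step 4 and value of joint gas_knob above 1.42 rad and linear speed of teapot below 0.02 m/s).
It fails at once if the sole is pressed on the tile with more than 20 N (contact force between sole and raised_tile above 20 N).
It fails at once if the teapot is tipped by more than 0.5 rad (angle between teapot_center's own z axis and vertical above 0.5 rad).
It fails at once if the teapot is banged down on or pushed into the burner with more than 60 N (contact force between teapot and burner above 60 N).
It fails at once if a bystander (mortar, colander, lid, spoon) is moved by more than 30 mm (distance of any of mortar, colander, lid, spoon from where it was at the start of the episode above 0.03 m).
It also fails if it takes over 72 s, if anything falls off the work surface, if the arm or the gripper's body presses on something with over 40 N, if the wrist force passes 120 N, or if a joint passes its speed limit or range.

### The arm

A 6-joint arm with a two-finger parallel gripper is mounted at the origin on the work surface. World frame = base frame: x ahead of the robot, y to its left, z up, the work surface at z = 0. Lengths are in m, angles in rad, forces in N, time in s.
With the tool pointing down it reaches from about 0.275 to 0.975 m from the base axis. Payload 8.4 kg.
Tool frame: the origin (TCP) lies at the very end of the fingers, on their centre line; the grasp point (between the pads) lies 19 mm behind it; x points along the fingers, z is the direction in which the jaws open and shut, and the axes are right-handed (so a half turn about x gives the same grasp; the last joint's range is limited). The gripper opens to 92 mm and grips with 3 to 60 N. Pads are 20 mm wide; open, the fingers measure 128 mm over their backs; the gripper's body (75 mm by 189 mm) begins 69 mm behind the grasp point.
Start: joints at [-1.272, 0.353, 1.633, -0, 1.155, -0.002], TCP at [0.185, -0.597, 0.215] pointing down, gripper open.
Joint ranges: [-2.63, 2.63], [-0.92, 2.1], [0.06, 2.66], [-1.3, 4.44], [0, 2.69], [-3.02, 3.02]. Speed limits (rad/s): [2.22, 2.22, 2.79, 3.14, 3.14, 3.14].

### API

Orientations are given as a rotation vector (axis times angle).
In Python, from plant import read_state, capture, finish_job gives the robot as it stands. The module is installed in compiled form; this text tells all that it offers.
- The arm moves only by the tool apply_moves, never from a script. Its argument "targets" is a list of rows, each an object with "claw": the opening, from 0 (shut) to 1 (fully open); "linear": the shift along the tool's x, y, z in cm, a list of three; "spin": the turn about the tool's x in rad. A call has exactly 10 rows; each row is the pose to reach, as a shift and turn from the pose commanded when the call began, along the tool's axes at that moment; what a row does not reach only later rows make up. A row lasts 1/12 s, in which the tool goes at most 41.7 mm and 7.16 degrees, less where a joint would pass 70% of its speed; a pose out of reach is approached as far as the arm can. A call with a gripper value outside its range is refused whole. The fingers move at their own pace and stop on an object; "newtons" is the grip in N (left out, the last holds). Time passes only in rows, so rows that repeat a pose let the fingers close, or fill a call up. It gives the time, the measured TCP pose, the force and the opening at its end, in the units of the state.
- read_state(): the state, without advancing time (a new reading comes with each control period).
- capture(name): name is "side" or "top" or "wrist"; returns a dict with "frame" (480x640x3 uint8, red, green, blue), "depth" (480x640 float32, m along the optical axis (not along the pixel's ray), 0 where there is no reading), "mtx" (3x3 intrinsics, pixels), "eye" and "attitude" of the camera in the world; the wrist camera has in their place "T_tool_cam" (4x4, takes a point from camera to tool coordinates, whose origin is the TCP and whose axes are the tool frame's). Camera axes: x right, y up, looking along -z (the intrinsics and any distortion apply to the point x, -y, -z); pixel columns grow to the right and rows downward; lengths in m; the calibration is good to about 2 mm. A picture is of the moment at which its call begins: read the wrist's pose just before it.
- finish_job(): hands the job in, once; it reports no verdict.
The state is a dict: "time_s": time; "qpos": joint angles; "dq": joint speeds; "effort": joint torques, N m; "position": TCP position; "eef_rot": TCP orientation; "ft_force": force on the tool from outside, world axes, zero at the start; "ft_torque": the same for the moment, N m; "gripper_width": finger opening in m.
Only numpy, scipy, OpenCV 4.12 (cv2) and the standard library are available. Lean on these libraries where they do the work, as an engineer would, in place of code of your own. Each camera call takes 0.05 s, during which the arm holds its last target.

## Working session

There is one attempt and no reset: what is moved stays moved. The work goes in short steps, Python scripts to look and compute and a tool call to move; the robot and the scene stay as the last step left them, time stands still between calls to the robot, and variables do not carry over. Pictures are saved under pics/ and viewed, and the job is handed in when it is done.

Besides the shell and the picture viewer there is one more tool, called after "Call:" as name([rows], argument=value, ...), one row to a line, values as JSON. apply_moves: Moves the arm, as the interface text tells. Its arguments: {"type":"object","properties":{"targets":{"type":"array","items":{"type":"object","properties":{"claw":{"type":"number"},"linear":{"type":"array","items":{"type":"number"}},"spin":{"type":"number"}}}},"newtons":{"type":"number"}},"required":["targets"]}

```bash
mkdir -p pics; ls; cat > h.py <<'E'
import numpy as np, cv2
from scipy.spatial.transform import Rotation as R
from plant import read_state, capture, finish_job
E
python3 - <<'E'
from h import *
s=read_state(); print(s)
for n in ("side","top","wrist"):
    c=capture(n); np.savez(f"pics/{n}0.npz",**c)
    cv2.imwrite(f"pics/{n}0.png",c["frame"][:,:,::-1])
    print(n,{k:np.round(v,4).tolist() for k,v in c.items() if k not in("frame","depth")})
print(read_state()["time_s"])
E
```

```text
pics
{'time_s': 0.0, 'qpos': array([-1.27239277e+00,  3.53623293e-01,  1.63411982e+00, -2.47429465e-06,
        1.15519598e+00, -2.38110104e-03]), 'dq': array([ 0.00183377, -0.00149209,  0.00068434, -0.00025226, -0.00015195,
       -0.00181878]), 'effort': array([-5.55744136e-04, -5.93848157e+01, -3.34222627e+01,  6.96525956e-02,
        2.32408138e-02, -1.27608719e-04]), 'position': array([ 0.18503586, -0.59647128,  0.21388534]), 'eef_rot': array([ 0.98564669,  1.33772199, -0.9843192 ]), 'ft_force': array([-0.14866573,  0.26250354,  0.35441941]), 'ft_torque': array([ 0.02515554,  0.02184427, -0.02312816]), 'gripper_width': 0.091926119136771}
side {'mtx': [[515.9888, 0.0, 320.7164], [0.0, 515.9888, 238.7858], [0.0, 0.0, 1.0]], 'eye': [0.1383, 0.9612, 1.0977], 'attitude': [0.1847, -1.0883, -2.5679]}
top {'mtx': [[548.0509, 0.0, 315.9374], [0.0, 548.0509, 237.5402], [0.0, 0.0, 1.0]], 'eye': [0.3474, -0.0434, 1.4219], 'attitude': [0.0947, -0.0656, -1.593]}
wrist {'mtx': [[336.8263, 0.0, 324.3785], [0.0, 336.8263, 239.8321], [0.0, 0.0, 1.0]], 'T_tool_cam': [[-0.0007, 0.2798, -0.96, -0.1692], [0.0009, 0.96, 0.2798, 0.0802], [1.0, -0.0007, -0.0009, 0.0002], [0.0, 0.0, 0.0, 1.0]]}
0.15
```

View pics/side0.png

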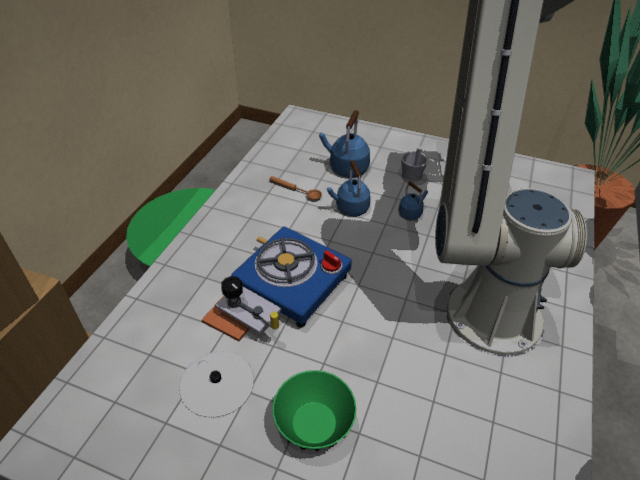

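View pics/top0.png

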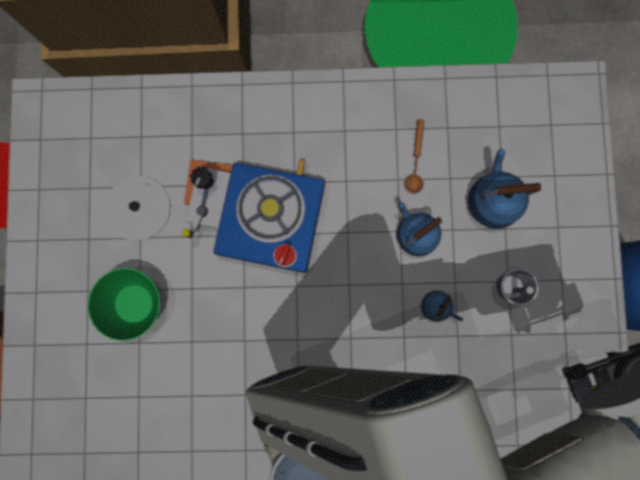

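View pics/wrist0.png

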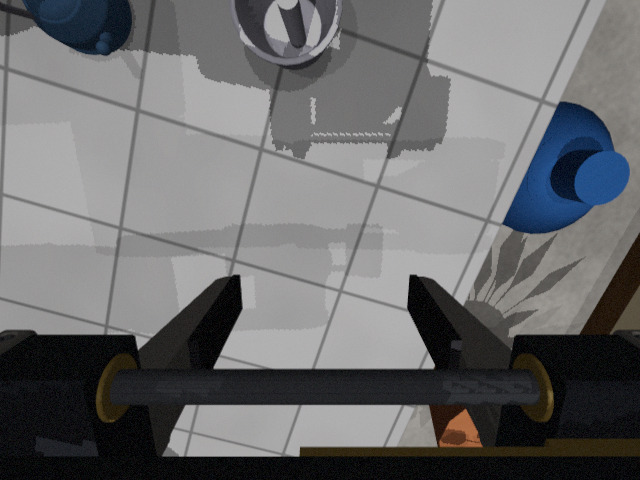

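```bash
cat >> h.py <<'E'
F=np.diag([1.,-1,-1])
def pose(c,st=None):
    if "eye" in c: return R.from_rotvec(c["attitude"]).as_matrix(), np.array(c["eye"])
    T=np.array(c["T_tool_cam"]); Rt=R.from_rotvec(st["eef_rot"]).as_matrix()
    return Rt@T[:3,:3], Rt@T[:3,3]+st["position"]
def ray(c,uv,st=None):
    Rm,t=pose(c,st); K=np.array(c["mtx"])
    d=Rm@F@np.linalg.inv(K)@np.array([uv[0],uv[1],1.]); return t,d
def plane(c,uv,z,st=None):
    t,d=ray(c,uv,st); return t+d*(z-t[2])/d[2]
def dpt(c,uv,st=None):
    t,d=ray(c,uv,st); return t+d*float(c["depth"][int(round(uv[1])),int(round(uv[0]))])
def proj(c,p,st=None):
    Rm,t=pose(c,st); q=F@Rm.T@(np.array(p)-t); q=np.array(c["mtx"])@q; return q[:2]/q[2]
def tri(obs):
    A=np.zeros((3,3));b=np.zeros(3);L=[]
    for t,d in obs:
        d=d/np.linalg.norm(d);P=np.eye(3)-np.outer(d,d);A+=P;b+=P@t;L.append((t,P))
    x=np.linalg.solve(A,b); return x,[float(np.linalg.norm(P@(x-t))) for t,P in L]
def load(n):
    z=np.load(f"pics/{n}.npz"); return {k:z[k] for k in z.files}
def crop(c,x0,y0,x1,y1,s,name):
    im=c["frame"][y0:y1,x0:x1,::-1]; cv2.imwrite(name,cv2.resize(im,None,fx=s,fy=s,interpolation=cv2.INTER_CUBIC))
def blobs(mask,amin=15):
    n,l,st,ce=cv2.connectedComponentsWithStats(mask.astype(np.uint8))
    return [(int(st[i,4]),ce[i].round(1).tolist(),st[i,:4].tolist()) for i in range(1,n) if st[i,4]>=amin]
E
python3 - <<'E'
from h import *
s=load("side0");t=load("top0")
crop(s,190,220,370,350,4,"pics/side_b.png"); crop(t,170,145,340,280,4,"pics/top_b.png")
crop(t,380,170,560,330,4,"pics/top_p.png")
for n,c in(("side",s),("top",t)):
    hsv=cv2.cvtColor(c["frame"],cv2.COLOR_RGB2HSV); H,S,V=cv2.split(hsv)
    print(n,"red",blobs(((H<5)|(H>174))&(S>170)&(V>100)))
    print("yellow",blobs((H>20)&(H<32)&(S>130)&(V>80)))
    print("brown",blobs((H>3)&(H<16)&(S>110)&(V<130)&(V>30)))
    print("blue",blobs((H>95)&(H<125)&(S>130),100))
    print("terra",blobs((H>5)&(H<15)&(S>120)&(V>150)))
    print("depth ok",(c["depth"]>0).mean())
    # table plane check
for uv in [(300,320)]: print(dpt(t,uv), dpt(s,(380,300)))
E
```

```text
side red [(130, [329.7, 261.4], [322, 251, 19, 19])]
yellow [(77, [275.0, 318.4], [271, 312, 8, 17])]
brown [(2411, [160.4, 195.0], [62, 105, 216, 193]), (80, [352.7, 118.2], [347, 111, 11, 16]), (62, [355.2, 168.3], [351, 161, 10, 16]), (30, [589.7, 166.5], [585, 165, 9, 5]), (170, [603.2, 174.8], [595, 166, 22, 20]), (17, [621.7, 176.5], [619, 174, 9, 7]), (82, [282.4, 183.7], [270, 178, 28, 12]), (21, [414.9, 186.4], [409, 182, 12, 10]), (938, [606.8, 216.0], [595, 188, 40, 61]), (74, [314.1, 194.6], [307, 190, 14, 10]), (328, [228.5, 322.7], [202, 306, 48, 35])]
blue [(769, [347.6, 155.4], [320, 134, 50, 43]), (616, [351.4, 199.3], [328, 180, 42, 36]), (316, [410.2, 206.9], [400, 195, 23, 25]), (3458, [294.6, 281.5], [232, 227, 119, 98])]
terra [(16, [619.8, 188.5], [616, 187, 8, 5]), (378, [222.3, 324.2], [203, 309, 41, 29])]
depth ok 0.9958170572916667
top red [(628, [3.3, 182.2], [0, 143, 9, 85]), (233, [284.8, 253.7], [276, 245, 18, 19])]
yellow [(37, [300.1, 167.0], [298, 161, 5, 13]), (216, [269.5, 207.3], [262, 199, 17, 17]), (40, [186.0, 232.8], [183, 230, 7, 7])]
brown [(171, [418.5, 136.6], [415, 120, 8, 37]), (178, [207.0, 168.4], [189, 162, 42, 23]), (222, [413.3, 183.1], [405, 174, 18, 18]), (251, [518.1, 188.6], [498, 184, 42, 11]), (108, [427.2, 228.1], [415, 219, 25, 19]), (86, [0.3, 358.9], [0, 335, 2, 58])]
blue [(1303, [499.1, 200.2], [473, 151, 54, 76]), (4372, [266.7, 220.2], [215, 164, 109, 108]), (680, [418.7, 234.2], [398, 211, 41, 43]), (1302, [631.8, 283.2], [622, 242, 18, 88]), (153, [433.0, 303.5], [423, 295, 22, 22])]
terra []
depth ok 0.9963671875
[ 0.2807609   0.02722787 -0.0033695 ] [ 0.29596267  0.06421574 -0.00225099]
```

View pics/side_b.png

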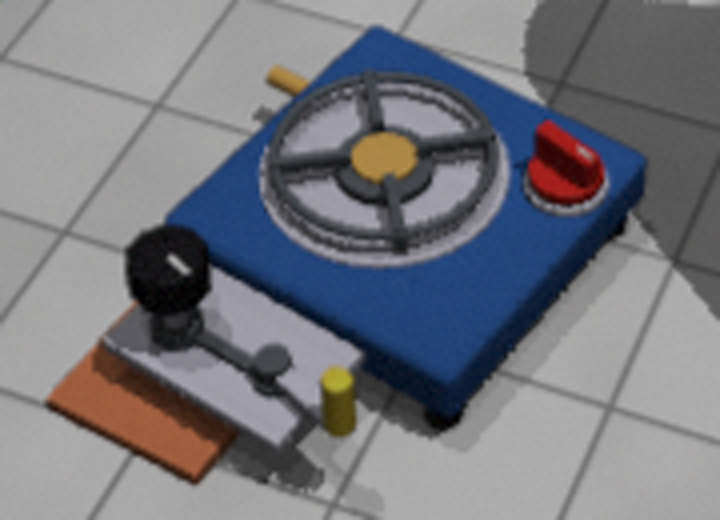

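View pics/top_b.png

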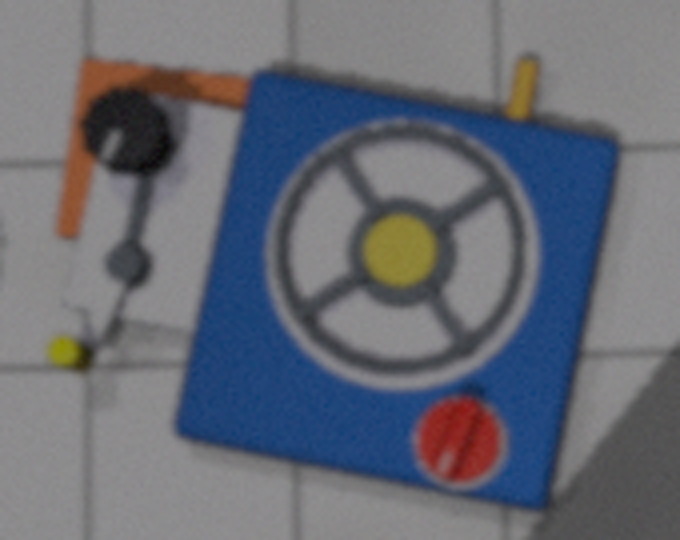

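View pics/top_p.png

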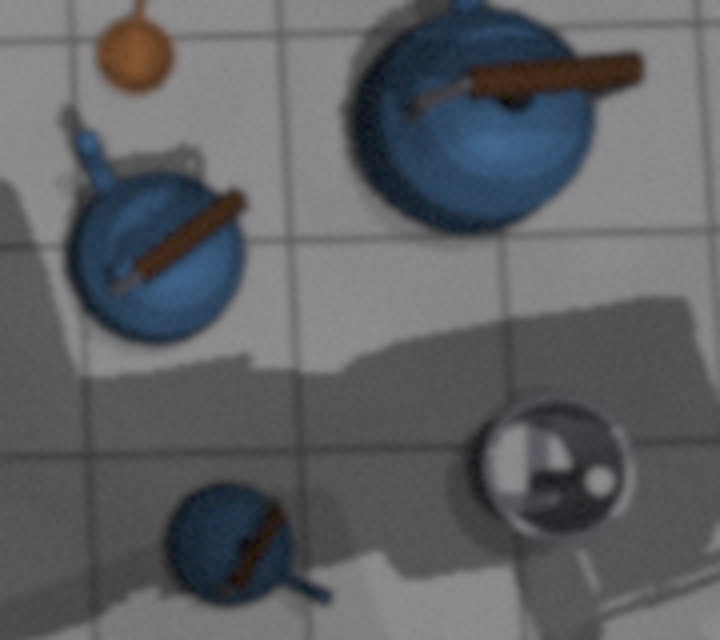

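```bash
python3 - <<'E'
from h import *
s=load("side0");t=load("top0")
rects={}
for n,c in(("side",s),("top",t)):
    H,S,V=cv2.split(cv2.cvtColor(c["frame"],cv2.COLOR_RGB2HSV))
    m=((H>95)&(H<125)&(S>130)).astype(np.uint8)
    m=cv2.morphologyEx(m,cv2.MORPH_CLOSE,np.ones((3,3)))
    k,l,st,ce=cv2.connectedComponentsWithStats(m); i=[j for j in range(1,k) if st[j,4]>3000][0]
    cs,_=cv2.findContours((l==i).astype(np.uint8),cv2.RETR_EXTERNAL,cv2.CHAIN_APPROX_NONE)
    hull=cv2.convexHull(max(cs,key=len)); print(n,cv2.approxPolyDP(hull,4,True)[:,0].tolist())
    if n=="top":
        for z in (0.065,0.07):
            W=np.array([plane(t,p,z)[:2] for p in hull[:,0]]); r=cv2.minAreaRect((W*1000).astype(np.float32)); print(z,r)
            print(cv2.boxPoints(r).round(1).tolist())
# depth maps sanity
for nm,uv in (("deck",(235,180)),("deck2",(290,265)),("bracket",(212,225))):
    print(nm,dpt(t,uv).round(4))
for nm,uv in (("deck",(290,300)),("tile",(215,322))):
    print(nm,dpt(s,uv).round(4))
E
```

```text
side [[283, 227], [350, 259], [345, 276], [303, 324], [232, 276]]
top [[234, 164], [323, 181], [305, 271], [215, 252]]
0.065 ((542.2674560546875, 95.90388488769531), (234.6211395263672, 235.8026885986328), 77.18878936767578)
[[401.29998779296875, 7.699999809265137], [631.2000122070312, -44.599998474121094], [683.2000122070312, 184.1999969482422], [453.29998779296875, 236.39999389648438]]
0.07 ((541.54931640625, 95.39056396484375), (233.75660705566406, 234.9337615966797), 77.18878173828125)
[[401.1000061035156, 7.5], [630.2000122070312, -44.599998474121094], [682.0, 183.3000030517578], [452.8999938964844, 235.39999389648438]]
deck [0.6353 0.1795 0.0742]
deck2 [0.4188 0.0451 0.0778]
bracket [0.5254 0.2414 0.0566]
deck [0.4999 0.2056 0.0658]
tile [0.668  0.3059 0.0139]
```

```bash
cat >> h.py <<'E'
B0=np.array([0.5415,0.0954]);YAW=np.deg2rad(-12.8)
def bw(x,y,z):
    c,s=np.cos(YAW),np.sin(YAW); return np.array([B0[0]+(c*x-s*y)/1000,B0[1]+(s*x+c*y)/1000,z/1000])
E
python3 - <<'E'
from h import *
s=load("side0");t=load("top0")
P=dict(knob=bw(-88,-60,101),knobtop=bw(-88,-60,114),foot=bw(55,175,130),pivot=bw(-20,170,96),grate=bw(20,0,95))
for k,v in P.items(): print(k,v.round(4),"side",proj(s,v).round(1),"top",proj(t,v).round(1))
# pegs: top of peg
print("peg",tri([ray(t,(185.8,233)),ray(s,(275,313.5))]))
print("foot top",tri([ray(t,(170+125/4,145+128/4)),ray(s,(190+170/4,220+248/4))]))
print("grate cap",tri([ray(t,(170+400/4,145+250/4)),ray(s,(190+384/4,220+157/4))]))
print("teapot handle",tri([ray(t,(380+190/4,170+235/4)),ray(s,(355.2,168.3))]), tri([ray(t,(427.2,228.1)),ray(s,(355.2,168.3))]))
pts=[]
# handle axis
H,S,V=cv2.split(cv2.cvtColor(t["frame"],cv2.COLOR_RGB2HSV))
m=((H>3)&(H<16)&(S>110)&(V<130)&(V>30)); m[:,:400]=0;m[:215]=0;m[260:]=0;m[:,450:]=0
ys,xs=np.nonzero(m); W=np.array([plane(t,(x,y),.15)[:2] for x,y in zip(xs,ys)])
print(cv2.minAreaRect((W*1000).astype(np.float32)),np.degrees(np.arctan2(*np.linalg.svd(W-W.mean(0))[2][0][::-1])))
m=((H>95)&(H<125)&(S>130)).astype(np.uint8);m[:,:400]=0;m[:212]=0;m[258:]=0;m[:,445:]=0
ys,xs=np.nonzero(m);W=np.array([plane(t,(x,y),.045)[:2] for x,y in zip(xs,ys)]);print(W.min(0),W.max(0),W.mean(0))
E
cat > /dev/null
```

```text
knob [0.4424 0.0564 0.101 ] side [331.8 257.4] top [284.5 254.8]
knobtop [0.4424 0.0564 0.114 ] side [332. 254.] top [284.1 254.5]
foot [0.6339 0.2539 0.13  ] side [231.7 281.9] top [200.3 176.6]
pivot [0.5597 0.2656 0.096 ] side [257.6 302.8] top [198.8 209.4]
grate [0.561 0.091 0.095] side [286.  255.6] top [269.8 207.1]
peg (array([0.49954893, 0.29256169, 0.11517603]), [0.00034159604757992546, 0.0003415960475798012])
foot top (array([0.63305483, 0.25204346, 0.12808608]), [0.0002424333279538046, 0.0002424333279537003])
grate cap (array([0.56168697, 0.09178095, 0.08143762]), [0.0004861868829849483, 0.00048618688298464764])
teapot handle (array([ 0.49216796, -0.2814947 ,  0.14938374]), [0.0004145117188884415, 0.00041451171888846596]) (array([ 0.49287027, -0.28098068,  0.14969208]), [0.00040481036933276334, 0.00040481036933274914])
((493.3408203125, -281.3905944824219), (9.340510368347168, 69.04364776611328), 34.75335693359375) 125.01223859106494
[ 0.44261621 -0.32743051] [ 0.54771967 -0.23104934] [ 0.48983527 -0.27854626]
```

```bash
cat >> h.py <<'E'
def yaw_of(st):
    z=R.from_rotvec(st["eef_rot"]).as_matrix()[:,2]; return np.degrees(np.arctan2(z[1],z[0]))
def plan(p,jaw=None,st=None):
    """shift in cm along tool axes from current pose to world p, spin (rad) to bring jaw axis to world angle(deg) mod 180"""
    st=st or read_state(); M=R.from_rotvec(st["eef_rot"]).as_matrix()
    lin=M.T@(np.array(p)-st["position"])*100
    out=["pos",st["position"].round(4).tolist(),"yaw",round(yaw_of(st),1),"q6",round(st["qpos"][5],3),"lin",lin.round(2).tolist()]
    if jaw is not None:
        d=yaw_of(st)-jaw; d=(d+90)%180-90   # +spin (about down) lowers world yaw
        out+=["spin",round(np.radians(d),3),"alt",round(np.radians(d-180*np.sign(d)),3)]
    print(*out)
E
python3 - <<'E'
from h import *
st=read_state();print(R.from_rotvec(st["eef_rot"]).as_matrix().round(3))
t=load("top0");H,S,V=cv2.split(cv2.cvtColor(t["frame"],cv2.COLOR_RGB2HSV))
f=t["frame"].astype(int)
for y in range(243,266):print(" ".join("%3d/%3d"%(f[y,x,0],f[y,x,1]) for x in range(274,296)))
plan([0.4424,0.0564,0.25],59)
plan([0.4424,0.0564,0.25],149)
E
```

```text
[[-0.     0.955  0.296]
 [ 0.001  0.296 -0.955]
 [-1.    -0.    -0.001]]
 50/ 78  46/ 75  45/ 74  42/ 71  36/ 71  42/ 70  40/ 69  42/ 61  52/ 62  57/ 65  58/ 60  54/ 52  52/ 44  47/ 45  38/ 48  32/ 46  20/ 44  32/ 58  30/ 65  31/ 69  37/ 73  35/ 70
 35/ 72  39/ 74  30/ 69  38/ 72  42/ 71  54/ 69  67/ 66  77/ 63  86/ 64  95/ 69  92/ 63  93/ 48  94/ 45  88/ 51  69/ 44  58/ 52  45/ 53  40/ 61  30/ 64  31/ 66  30/ 67  32/ 72
 31/ 72  34/ 73  38/ 71  49/ 71  66/ 64  87/ 72 104/ 68 112/ 57 114/ 49 119/ 54 121/ 52 123/ 42 123/ 40 119/ 38 101/ 36  88/ 49  72/ 59  61/ 63  54/ 70  43/ 70  29/ 66  35/ 70
 33/ 71  31/ 69  51/ 67  74/ 67  97/ 60 114/ 58 129/ 55 130/ 42 132/ 44 128/ 37 128/ 36 133/ 29 140/ 39 136/ 32 125/ 34 107/ 41  96/ 58  90/ 75  82/ 79  64/ 77  47/ 72  30/ 69
 40/ 73  48/ 66  79/ 68 102/ 62 122/ 54 134/ 46 136/ 35 141/ 45 136/ 39 128/ 27 130/ 26 137/ 29 140/ 26 142/ 33 136/ 43 118/ 37 109/ 47 107/ 66 103/ 80  84/ 80  61/ 76  39/ 70
 49/ 68  74/ 68 102/ 61 126/ 58 134/ 40 142/ 41 142/ 39 137/ 34 131/ 32 127/ 30 136/ 34 138/ 28 141/ 33 138/ 40 130/ 34 115/ 31 116/ 35 127/ 55 120
[... 2512 characters left out ...]
/ 85 106/ 93 120/ 86 124/ 81 130/ 78 131/ 67 120/ 48 112/ 32 118/ 29 131/ 36 139/ 47 138/ 47 138/ 50 135/ 61 130/ 76 126/ 93 112/ 98  96/ 95  75/ 86  48/ 73
 28/ 62  46/ 69  67/ 81  88/ 91 104/ 94 115/ 93 119/ 81 116/ 68 108/ 54 111/ 44 124/ 49 131/ 50 131/ 55 130/ 62 131/ 75 124/ 87 122/100 113/104  99/ 98  71/ 84  54/ 77  35/ 73
 38/ 63  39/ 63  43/ 68  62/ 75  82/ 88  99/ 93 105/ 90 103/ 85 106/ 80 114/ 78 125/ 81 129/ 83 124/ 84 122/ 91 116/ 96 112/102 103/102  90/ 93  69/ 83  55/ 78  41/ 75  32/ 71
pos [0.185, -0.5966, 0.214] yaw -72.8 q6 -0.002 lin [-3.54, 43.93, -54.75] spin 0.842 alt -2.3
pos [0.185, -0.5966, 0.214] yaw -72.8 q6 -0.002 lin [-3.54, 43.93, -54.75] spin -0.729 alt 2.413
```

Call:
apply_moves([
  {"linear": [-3.6,43.9,-54.8],"spin": -2.43,"claw": 0.5},
  {"linear": [-3.6,43.9,-54.8],"spin": -2.43,"claw": 0.5},
  {"linear": [-3.6,43.9,-54.8],"spin": -2.43,"claw": 0.5},
  {"linear": [-3.6,43.9,-54.8],"spin": -2.43,"claw": 0.5},
  {"linear": [-3.6,43.9,-54.8],"spin": -2.43,"claw": 0.5},
  {"linear": [-3.6,43.9,-54.8],"spin": -2.43,"claw": 0.5},
  {"linear": [-3.6,43.9,-54.8],"spin": -2.43,"claw": 0.5},
  {"linear": [-3.6,43.9,-54.8],"spin": -2.43,"claw": 0.5},
  {"linear": [-3.6,43.9,-54.8],"spin": -2.43,"claw": 0.5},
  {"linear": [-3.6,43.9,-54.8],"spin": -2.43,"claw": 0.5},
])

```text
time_s: 0.98
position: [0.3375, -0.2078, 0.2361]
eef_rot: [0.011, 1.57, -0.011]
ft_force: [1.2, -0.2, 0.1]
gripper_width: 0.0462
```

```bash
python3 - <<'E'
from h import *
plan([0.4424,0.0564,0.25],66.7)
E
```

```text
pos [0.3375, -0.2078, 0.2361] yaw -0.8 q6 -0.541 lin [-1.39, 26.57, 10.11] spin -1.179 alt 1.963
```

Call:
apply_moves([
  {"linear": [-1.4,26.6,10.1],"spin": -1.18,"claw": 0.5},
  {"linear": [-1.4,26.6,10.1],"spin": -1.18,"claw": 0.5},
  {"linear": [-1.4,26.6,10.1],"spin": -1.18,"claw": 0.5},
  {"linear": [-1.4,26.6,10.1],"spin": -1.18,"claw": 0.5},
  {"linear": [-1.4,26.6,10.1],"spin": -1.18,"claw": 0.5},
  {"linear": [-1.4,26.6,10.1],"spin": -1.18,"claw": 0.5},
  {"linear": [-1.4,26.6,10.1],"spin": -1.18,"claw": 0.5},
  {"linear": [-1.4,26.6,10.1],"spin": -1.18,"claw": 0.5},
  {"linear": [-1.4,26.6,10.1],"spin": -1.18,"claw": 0.5},
  {"linear": [-1.4,26.6,10.1],"spin": -1.18,"claw": 0.5},
])

```text
time_s: 1.82
position: [0.4436, 0.0552, 0.2496]
eef_rot: [-0.908, 1.373, 0.909]
ft_force: [-0.6, 0.2, 0.0]
gripper_width: 0.0463
```

```bash
cat >> h.py <<'E'
def snap(n,tag):
    st=read_state(); c=capture(n); cv2.imwrite(f"pics/{tag}.png",c["frame"][:,:,::-1])
    np.savez(f"pics/{tag}.npz",eef_rot=st["eef_rot"],position=st["position"],**c); return c,st
E
python3 - <<'E'
from h import *
c,st=snap("wrist","w1"); print(st["time_s"],st["position"],st["ft_force"])
plan([0.4424,0.0564,0.25],66.7)
for z in(.088,.101,.114): print(proj(c,[.4424,.0564,z],st))
H,S,V=cv2.split(cv2.cvtColor(c["frame"],cv2.COLOR_RGB2HSV))
print(blobs(((H<5)|(H>174))&(S>170)&(V>60),60))
E
```

```text
1.8167 [0.44362454 0.05515869 0.24964464] [-0.63640187  0.21294116  0.04488481]
pos [0.4436, 0.0548, 0.2497] yaw 67.0 q6 -1.049 lin [-0.03, 0.17, 0.1] spin 0.005 alt -3.137
[324.61655533 220.71035091]
[324.61950198 223.74599157]
[324.62268264 227.02271725]
[(1920, [327.2, 222.3], [303, 196, 49, 57])]
```

View pics/w1.png

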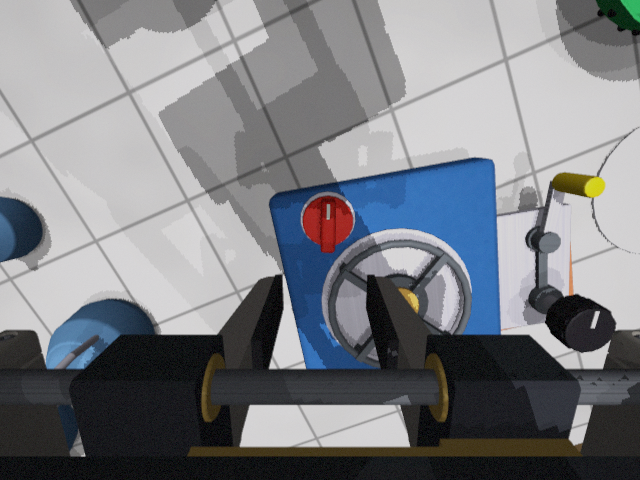

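Call:
apply_moves([
  {"linear": [3,0.2,0.2],"spin": 0,"claw": 0.5},
  {"linear": [6,0.2,0.2],"spin": 0,"claw": 0.5},
  {"linear": [9,0.2,0.2],"spin": 0,"claw": 0.5},
  {"linear": [10,0.2,0.2],"spin": 0,"claw": 0.5},
  {"linear": [10,0.2,0.2],"spin": 0,"claw": 0.5},
  {"linear": [10,0.2,0.2],"spin": 0,"claw": 0.5},
  {"linear": [10,0.2,0.2],"spin": 0,"claw": 0.5},
  {"linear": [10,0.2,0.2],"spin": 0,"claw": 0.5},
  {"linear": [10,0.2,0.2],"spin": 0,"claw": 0.5},
  {"linear": [10,0.2,0.2],"spin": 0,"claw": 0.5},
])

```text
time_s: 2.7
position: [0.4433, 0.0569, 0.1509]
eef_rot: [-0.902, 1.374, 0.901]
ft_force: [-0.8, -0.6, 0.9]
gripper_width: 0.0459
```

```bash
python3 - <<'E'
from h import *
c,st=snap("wrist","w2"); print(st["time_s"],st["position"],st["ft_force"])
for z in(.088,.101,.114): print(proj(c,[.4424,.0564,z],st))
print("axis",[proj(c,st["position"]+[0,0,d],st).round(1).tolist() for d in (0,-.03,-.06)])
H,S,V=cv2.split(cv2.cvtColor(c["frame"],cv2.COLOR_RGB2HSV))
print(blobs(((H<5)|(H>174))&(S>170)&(V>60),60))
crop(c,220,150,420,330,4,"pics/w2c.png")
E
```

```text
2.7 [0.44334189 0.05693308 0.15085249] [-0.84706336 -0.64461563  0.92412799]
[322.4169942  252.64964492]
[322.32709951 258.67611122]
[322.22699773 265.38685188]
axis [[323.5, 290.4], [323.5, 270.2], [323.6, 254.8]]
[(3767, [326.3, 254.6], [292, 218, 69, 81])]
```

View pics/w2c.png

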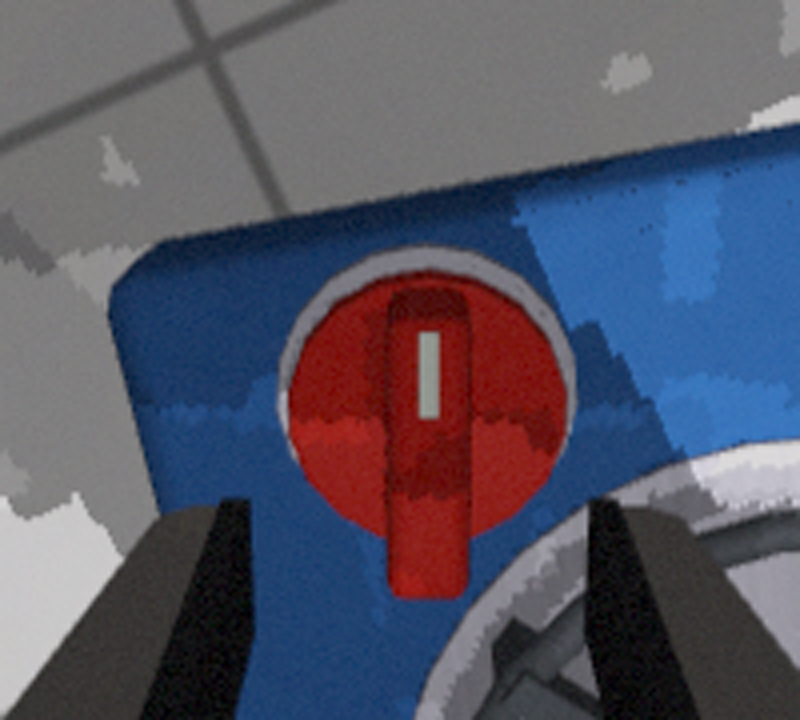

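Call:
apply_moves([
  {"linear": [2,0.14,0.16],"spin": 0,"claw": 0.5},
  {"linear": [4,0.14,0.16],"spin": 0,"claw": 0.5},
  {"linear": [5.5,0.14,0.16],"spin": 0,"claw": 0.5},
  {"linear": [5.8,0.14,0.16],"spin": 0,"claw": 0.5},
  {"linear": [5.8,0.14,0.16],"spin": 0,"claw": 0.3},
  {"linear": [5.8,0.14,0.16],"spin": 0,"claw": 0.1},
  {"linear": [5.8,0.14,0.16],"spin": 0,"claw": 0.05},
  {"linear": [5.8,0.14,0.16],"spin": 0,"claw": 0.05},
  {"linear": [5.8,0.14,0.16],"spin": 0,"claw": 0.05},
  {"linear": [5.8,0.14,0.16],"spin": 0,"claw": 0.05},
], newtons=20)

```text
time_s: 3.58
position: [0.4426, 0.059, 0.0926]
eef_rot: [-0.902, 1.375, 0.901]
ft_force: [-0.9, -0.7, 5.2]
gripper_width: 0.0135
```

```bash
python3 - <<'E'
from h import *
s=read_state();print(s["position"],yaw_of(s),s["ft_force"],s["ft_torque"],s["gripper_width"])
E
```

```text
[0.44260939 0.05895642 0.0926105 ] 66.45871310723993 [-0.92067292 -0.74944903  5.15642494] [-0.03462187 -0.0448458  -0.05748894] 0.013509242445525317
```

Call:
apply_moves([
  {"linear": [0,0,0],"spin": 0.12,"claw": 0.05},
  {"linear": [0,0,0],"spin": 0.24,"claw": 0.05},
  {"linear": [0,0,0],"spin": 0.36,"claw": 0.05},
  {"linear": [0,0,0],"spin": 0.48,"claw": 0.05},
  {"linear": [0,0,0],"spin": 0.6,"claw": 0.05},
  {"linear": [0,0,0],"spin": 0.72,"claw": 0.05},
  {"linear": [0,0,0],"spin": 0.84,"claw": 0.05},
  {"linear": [0,0,0],"spin": 0.96,"claw": 0.05},
  {"linear": [0,0,0],"spin": 1.08,"claw": 0.05},
  {"linear": [0,0,0],"spin": 1.2,"claw": 0.05},
])

```text
time_s: 4.42
position: [0.4435, 0.0594, 0.0926]
eef_rot: [0.037, 1.568, -0.035]
ft_force: [2.9, 2.7, 1.2]
gripper_width: 0.0139
```

```bash
python3 - <<'E'
from h import *
s=read_state();print(s["position"],yaw_of(s),s["ft_force"],s["ft_torque"],s["gripper_width"])
E
```

```text
[0.44350352 0.05943678 0.09264953] -2.638737358816015 [2.8879787  2.69358607 1.1735659 ] [ 0.45307871 -0.46925756  0.05285203] 0.01392350646025294
```

Call:
apply_moves([
  {"linear": [0,0,0],"spin": 0.08,"claw": 0.05},
  {"linear": [0,0,0],"spin": 0.14,"claw": 0.05},
  {"linear": [0,0,0],"spin": 0.18,"claw": 0.05},
  {"linear": [0,0,0],"spin": 0.2,"claw": 0.05},
  {"linear": [0,0,0],"spin": 0.21,"claw": 0.05},
  {"linear": [0,0,0],"spin": 0.21,"claw": 0.05},
  {"linear": [0,0,0],"spin": 0.21,"claw": 0.3},
  {"linear": [0,0,0],"spin": 0.21,"claw": 0.4},
  {"linear": [-3,0,0],"spin": 0.21,"claw": 0.4},
  {"linear": [-6,0,0],"spin": 0.21,"claw": 0.4},
])

```text
time_s: 5.25
position: [0.4396, 0.0584, 0.151]
eef_rot: [0.195, 1.568, -0.198]
ft_force: [1.0, 0.2, 0.8]
gripper_width: 0.0359
```

```bash
python3 - <<'E'
from h import *
c,st=snap("wrist","w3"); print(st["time_s"],st["position"],yaw_of(st),st["ft_force"])
crop(c,200,130,440,310,3,"pics/w3c.png")
E
```

```text
5.25 [0.43963957 0.05843978 0.15104   ] -14.308259117269309 [0.98528073 0.21625561 0.75691303]
```

View pics/w3c.png

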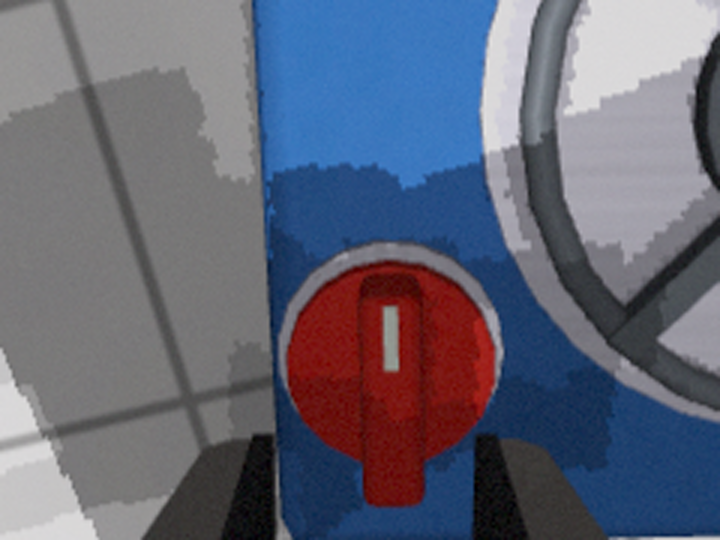

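```bash
cat >> h.py <<'E'
def cloud(c,st=None):
    Rm,t=pose(c,st); K=np.array(c["mtx"]); v,u=np.mgrid[0:480,0:640]
    d=c["depth"]; p=np.stack([(u-K[0,2])/K[0,0],(v-K[1,2])/K[1,1],np.ones_like(d)],-1)*d[...,None]
    return (p@F)@Rm.T+t
E
python3 - <<'E'
from h import *
for n in("w1",):
    z=np.load(f"pics/{n}.npz"); c={k:z[k] for k in z.files}; P=cloud(c,c)
    print(np.unique(c["depth"][200:300,100:300]).size, np.diff(np.unique(c["depth"][200:230,400:500]))[:5])
    for nm,(x0,y0,x1,y1) in dict(table=(60,160,140,240),table2=(300,40,360,80),deck=(430,180,480,220),deck2=(370,190,420,215),brk=(505,250,525,300),brk2=(550,235,565,280),tile=(569,280,572,290)).items():
        q=P[y0:y1,x0:x1,2]; print(nm,q.mean()*1000,q.std()*1000,np.median(q)*1000)
for n in ("side0","top0"):
    c=load(n);P=cloud(c)
    print(n,"table",[ (P[y:y+20,x:x+20,2].mean()*1000,P[y:y+20,x:x+20,2].std()*1000) for x,y in (((400,300),(120,300)) if n=="side0" else ((360,120),(200,300)))])
E
```

```text
19764 [3.5068226e-01 2.3102760e-04 6.5922737e-05 9.8943710e-06 2.6524067e-05]
table 0.39070709168562395 23.445578289832024 -0.9175121179177126
table2 1.387137048327885 31.992545416692227 -1.0578368645826342
deck 71.20556470490652 27.023267470507736 69.11633627487049
deck2 69.9177522085234 17.132990435390195 69.08386146462628
brk 53.715917724896755 30.669329866554968 51.15632154675945
brk2 56.35367800246407 9.376249215258705 51.43155345515355
tile 11.069374550492197 0.6704729739696071 11.065546051756026
side0 table [(np.float64(7.779781686095273), np.float64(94.77338294609542)), (np.float64(1.0059924087921353), np.float64(66.4110498383743))]
top0 table [(np.float64(4.624791571471804), np.float64(71.01621658040116)), (np.float64(7.635240425751335), np.float64(100.29710387927722))]
```

```bash
python3 - <<'E'
from h import *
plan([0.59,0.265,0.26],56)
E
```

```text
pos [0.4435, 0.0589, 0.1569] yaw -14.3 q6 0.379 lin [-10.26, 23.6, 9.13] spin -1.227 alt 1.914
```

Call:
apply_moves([
  {"linear": [-4,4,2],"spin": -1.23,"claw": 1},
  {"linear": [-10.3,23.6,9.1],"spin": -1.23,"claw": 1},
  {"linear": [-10.3,23.6,9.1],"spin": -1.23,"claw": 1},
  {"linear": [-10.3,23.6,9.1],"spin": -1.23,"claw": 1},
  {"linear": [-10.3,23.6,9.1],"spin": -1.23,"claw": 1},
  {"linear": [-10.3,23.6,9.1],"spin": -1.23,"claw": 1},
  {"linear": [-10.3,23.6,9.1],"spin": -1.23,"claw": 1},
  {"linear": [-10.3,23.6,9.1],"spin": -1.23,"claw": 1},
  {"linear": [-10.3,23.6,9.1],"spin": -1.23,"claw": 1},
  {"linear": [-10.3,23.6,9.1],"spin": -1.23,"claw": 1},
])

```text
time_s: 6.13
position: [0.5882, 0.2652, 0.254]
eef_rot: [-0.77, 1.432, 0.77]
ft_force: [-0.3, -0.1, 0.0]
gripper_width: 0.0918
```

```bash
python3 - <<'E'
from h import *
c,st=snap("wrist","w4"); print(st["time_s"],st["position"],yaw_of(st),st["ft_force"],st["dq"].round(3))
for k,v in dict(foot=bw(55,175,130),pivot=bw(-20,170,96)).items(): print(k,proj(c,v,st))
print("peg",proj(c,[.4995,.2926,.116],st))
E
```

```text
6.1333 [0.58820456 0.26520313 0.25398922] 56.575725632670164 [-0.33455978 -0.13381612  0.01980892] [-7.00e-03 -8.00e-03  1.20e-02 -1.00e-03 -3.00e-03 -1.22e+00]
foot [340.58533359 277.80386882]
pivot [308.24704502 199.28831376]
peg [293.97080962 128.4835529 ]
```

View pics/w4.png

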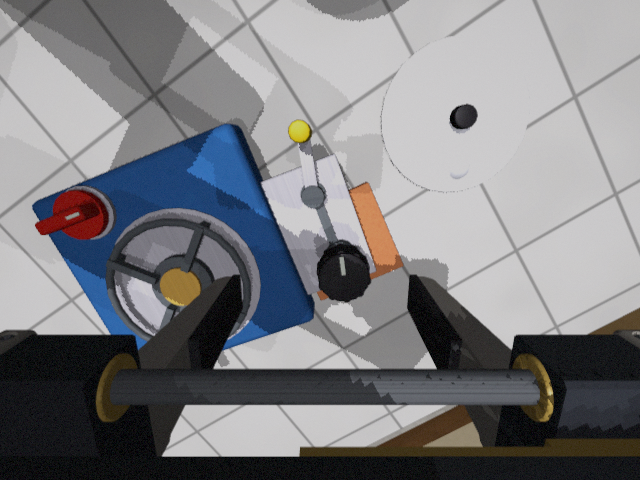

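```bash
cat >> h.py <<'E'
def loadst(n):
    z=np.load(f"pics/{n}.npz"); return {k:z[k] for k in z.files}
def footheights(n):
    c=loadst(n); P=cloud(c,c); f=c["frame"]
    H,S,V=cv2.split(cv2.cvtColor(f,cv2.COLOR_RGB2HSV)); Z=P[...,2]*1000
    ok=c["depth"]>0
    er=lambda m,k: cv2.erode(m.astype(np.uint8),np.ones((k,k)))>0
    tab=er((np.abs(Z)<6),5)
    A=np.c_[P[tab][:,:2],np.ones(tab.sum())]; co=np.linalg.lstsq(A,Z[tab],rcond=None)[0]
    for _ in range(3):
        r=Z[tab]-A@co; w=np.abs(r)<2.5; co=np.linalg.lstsq(A[w],Z[tab][w],rcond=None)[0]
    Zc=Z-(P[...,:2]@co[:2]+co[2])
    print("plane",co.round(2))
    def rep(nm,m):
        v=Zc[m]; print(nm,m.sum(),"med",round(float(np.median(v)),2),"mad",round(float(np.median(np.abs(v-np.median(v)))),2),P[m][:,:2].mean(0).round(4))
    tile=er((H>3)&(H<18)&(S>90)&(V>60)&(Zc>7)&(Zc<20),5); rep("tile",tile)
    rep("deck",er((H>95)&(H<125)&(S>130)&(np.abs(Zc-70)<4),5))
    rep("bracket",er((np.abs(Zc-52)<3)&(S<60),5))
    rep("knobtop",er((Zc>112)&(Zc<134)&(V<90)&(S<90)&(np.hypot(P[...,0]-.634,P[...,1]-.255)<.027),5))
    return c,P,Zc
E
python3 - <<'E'
from h import *
c,P,Z=footheights("w4")
v=Z[(np.hypot(P[...,0]-.634,P[...,1]-.255)<.03)&(Z>100)]; print(np.percentile(v,[5,20,50,80,95]))
E
```

```text
plane [ 0.82 -0.39 -1.34]
tile 1523 med 12.23 mad 0.53 [0.6486 0.3027]
deck 14698 med 69.98 mad 0.53 [0.5164 0.1444]
bracket 4688 med 52.02 mad 0.5 [0.5828 0.2527]
knobtop 818 med 129.28 mad 0.43 [0.6351 0.2553]
[109.41910753 126.83423957 128.98219393 129.68986934 130.30420044]
```

```bash
python3 - <<'E'
from h import *
plan([0.6348,0.2560,0.18],54)
E
```

```text
pos [0.5881, 0.2649, 0.254] yaw 56.9 q6 -0.572 lin [7.4, -4.41, 1.82] spin 0.051 alt -3.091
```

Call:
apply_moves([
  {"linear": [2,-4.4,1.8],"spin": 0,"claw": 1},
  {"linear": [5,-4.4,1.8],"spin": 0,"claw": 1},
  {"linear": [7.4,-4.4,1.8],"spin": 0,"claw": 1},
  {"linear": [7.4,-4.4,1.8],"spin": 0,"claw": 1},
  {"linear": [7.4,-4.4,1.8],"spin": 0,"claw": 1},
  {"linear": [7.4,-4.4,1.8],"spin": 0,"claw": 1},
  {"linear": [7.4,-4.4,1.8],"spin": 0,"claw": 1},
  {"linear": [7.4,-4.4,1.8],"spin": 0,"claw": 1},
  {"linear": [7.4,-4.4,1.8],"spin": 0,"claw": 1},
  {"linear": [7.4,-4.4,1.8],"spin": 0,"claw": 1},
])

```text
time_s: 7.02
position: [0.6354, 0.2557, 0.182]
eef_rot: [-0.764, 1.431, 0.764]
ft_force: [-0.7, -1.3, 0.1]
gripper_width: 0.0921
```

```bash
python3 - <<'E'
from h import *
c,st=snap("wrist","w5"); print(st["time_s"],st["position"],yaw_of(st),st["ft_force"])
footheights("w5")
f=c["frame"]; V=f.max(2).astype(np.uint8)
print("proj center est",proj(c,[.6348,.256,.1293],st))
crop(c,200,150,480,350,2.8,"pics/w5c.png")
E
```

```text
7.0167 [0.63543642 0.25573093 0.18202718] 56.15254235301273 [-0.69625833 -1.33658248  0.09731338]
plane [ 0.8  -0.41 -1.32]
tile 2451 med 12.21 mad 0.5 [0.6496 0.3019]
deck 21573 med 69.97 mad 0.5 [0.5112 0.1597]
bracket 7805 med 52.02 mad 0.48 [0.5812 0.2529]
knobtop 1642 med 129.29 mad 0.44 [0.6373 0.2614]
proj center est [323.12397696 257.42707863]
```

View pics/w5c.png

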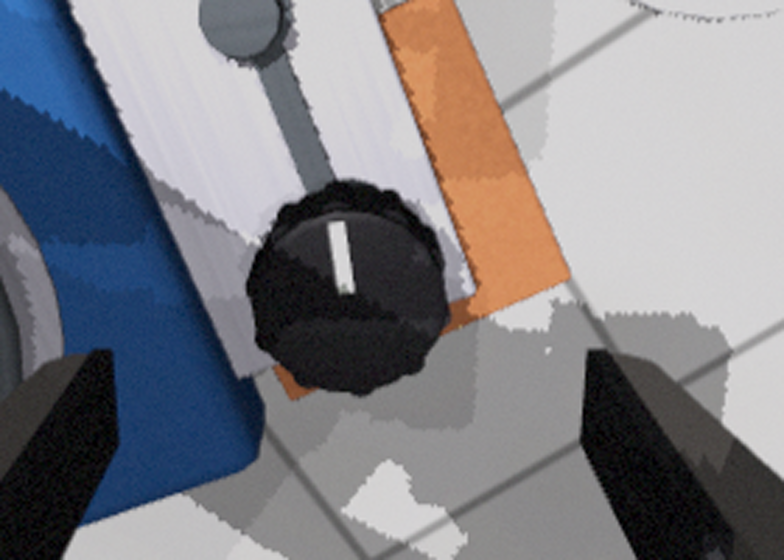

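Call:
apply_moves([
  {"linear": [3,0.07,0.05],"spin": 0,"claw": 1},
  {"linear": [6,0.07,0.05],"spin": 0,"claw": 1},
  {"linear": [8,0.07,0.05],"spin": 0,"claw": 0.8},
  {"linear": [8.2,0.07,0.05],"spin": 0,"claw": 0.6},
  {"linear": [8.2,0.07,0.05],"spin": 0,"claw": 0.5},
  {"linear": [8.2,0.07,0.05],"spin": 0,"claw": 0.5},
  {"linear": [8.2,0.07,0.05],"spin": 0,"claw": 0.5},
  {"linear": [8.2,0.07,0.05],"spin": 0,"claw": 0.5},
  {"linear": [8.2,0.07,0.05],"spin": 0,"claw": 0.5},
  {"linear": [8.2,0.07,0.05],"spin": 0,"claw": 0.5},
], newtons=25)

```text
time_s: 7.9
position: [0.6353, 0.2559, 0.1006]
eef_rot: [-0.765, 1.431, 0.763]
ft_force: [-2.2, -2.8, 6.3]
gripper_width: 0.0496
```

```bash
python3 - <<'E'
from h import *
c,st=snap("wrist","w6"); print(st["time_s"],st["position"],yaw_of(st),st["qpos"][5],st["ft_force"],st["ft_torque"],st["gripper_width"])
footheights("w6")
crop(c,200,180,480,380,2.8,"pics/w6c.png")
E
```

```text
7.9 [0.63529825 0.25591011 0.10055846] 56.16112803497972 -0.5985292161159743 [-2.23320293 -2.79282261  6.29522044] [-0.62509714  0.25911381  0.09819574] 0.049620056816046636
plane [ 0.79 -0.41 -1.28]
tile 4019 med 12.19 mad 0.46 [0.6443 0.3044]
deck 27162 med 69.93 mad 0.49 [0.5113 0.1912]
bracket 14008 med 52.0 mad 0.44 [0.5783 0.2569]
knobtop 873 med 129.18 mad 0.41 [0.6288 0.2722]
```

View pics/w6c.png

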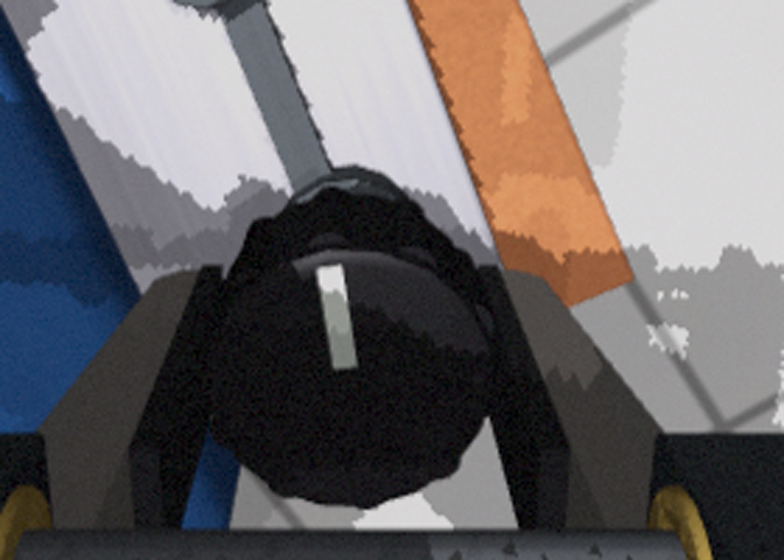

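Call:
apply_moves([
  {"linear": [0.04,0,0],"spin": 0.12,"claw": 0.45},
  {"linear": [0.08,0,0],"spin": 0.24,"claw": 0.45},
  {"linear": [0.11,0,0],"spin": 0.36,"claw": 0.45},
  {"linear": [0.15,0,0],"spin": 0.48,"claw": 0.45},
  {"linear": [0.19,0,0],"spin": 0.6,"claw": 0.45},
  {"linear": [0.23,0,0],"spin": 0.72,"claw": 0.45},
  {"linear": [0.27,0,0],"spin": 0.84,"claw": 0.45},
  {"linear": [0.31,0,0],"spin": 0.96,"claw": 0.45},
  {"linear": [0.34,0,0],"spin": 1.08,"claw": 0.45},
  {"linear": [0.38,0,0],"spin": 1.2,"claw": 0.45},
])

```text
time_s: 8.78
position: [0.6354, 0.2559, 0.0967]
eef_rot: [0.177, 1.562, -0.177]
ft_force: [-2.1, -2.8, 6.1]
gripper_width: 0.0491
```

```bash
python3 - <<'E'
from h import *
c,st=snap("wrist","w7"); print(st["time_s"],st["position"],yaw_of(st),st["qpos"][5],st["ft_force"],st["ft_torque"],st["gripper_width"])
footheights("w7")
E
```

```text
8.7833 [0.63538974 0.25590914 0.09673022] -12.936820591346358 0.6073575264852723 [-2.05043294 -2.83410967  6.06702657] [-0.64261521  0.30404109  0.11490185] 0.049083674549344695
plane [ 0.92 -0.39 -1.42]
tile 7863 med 12.18 mad 0.45 [0.6567 0.29  ]
deck 2367 med 69.87 mad 0.43 [0.6342 0.1608]
bracket 8440 med 52.0 mad 0.42 [0.5939 0.2736]
knobtop 104 med 125.32 mad 0.4 [0.6413 0.2709]
```

Call:
apply_moves([
  {"linear": [0.04,0,0],"spin": 0.124,"claw": 0.45},
  {"linear": [0.08,0,0],"spin": 0.248,"claw": 0.45},
  {"linear": [0.12,0,0],"spin": 0.372,"claw": 0.45},
  {"linear": [0.16,0,0],"spin": 0.496,"claw": 0.45},
  {"linear": [0.2,0,0],"spin": 0.62,"claw": 0.45},
  {"linear": [0.24,0,0],"spin": 0.744,"claw": 0.45},
  {"linear": [0.28,0,0],"spin": 0.868,"claw": 0.45},
  {"linear": [0.32,0,0],"spin": 0.992,"claw": 0.45},
  {"linear": [0.36,0,0],"spin": 1.116,"claw": 0.45},
  {"linear": [0.4,0,0],"spin": 1.24,"claw": 0.45},
])

```text
time_s: 9.67
position: [0.6354, 0.2558, 0.0928]
eef_rot: [1.132, 1.256, -1.131]
ft_force: [-1.8, -4.6, 6.4]
gripper_width: 0.0495
```

```bash
python3 - <<'E'
from h import *
c,st=snap("wrist","w8"); print(st["time_s"],st["position"],yaw_of(st),st["qpos"][5],st["ft_force"],st["ft_torque"],st["gripper_width"])
footheights("w8")
E
```

```text
9.6667 [0.63544084 0.25583203 0.0928065 ] -83.98933744604511 1.8475075349881152 [-1.81482035 -4.60386573  6.39774203] [-0.64995677  0.32919782  0.13596634] 0.04951089708211339
plane [ 0.99 -0.42 -1.53]
tile 8423 med 12.18 mad 0.46 [0.6706 0.2706]
deck 12356 med 69.88 mad 0.48 [0.6326 0.1582]
bracket 5253 med 51.99 mad 0.43 [0.6471 0.2427]
knobtop 649 med 121.46 mad 0.38 [0.6344 0.266 ]
```

View pics/w8.png

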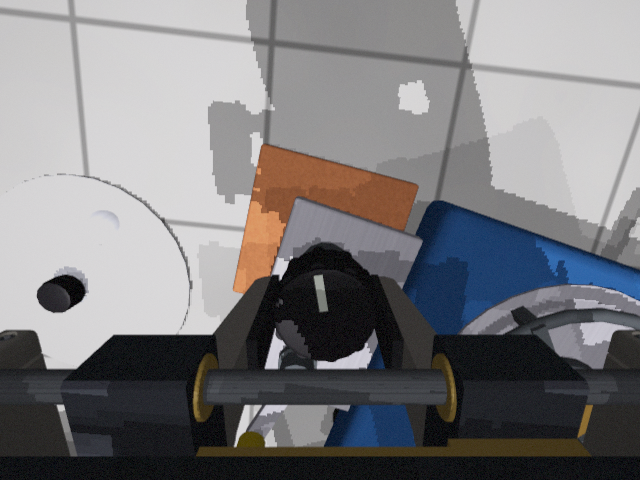

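Call:
apply_moves([
  {"linear": [0.02,0,0],"spin": 0.05,"claw": 0.45},
  {"linear": [0.03,0,0],"spin": 0.09,"claw": 0.45},
  {"linear": [0.03,0,0],"spin": 0.09,"claw": 0.45},
  {"linear": [0.03,0,0],"spin": 0.09,"claw": 0.45},
  {"linear": [0.03,0,0],"spin": 0.09,"claw": 0.8},
  {"linear": [0.03,0,0],"spin": 0.09,"claw": 1},
  {"linear": [0.03,0,0],"spin": 0.09,"claw": 1},
  {"linear": [-3,0,0],"spin": 0.09,"claw": 1},
  {"linear": [-7,0,0],"spin": 0.09,"claw": 1},
  {"linear": [-11,0,0],"spin": 0.09,"claw": 1},
])

```text
time_s: 10.55
position: [0.6339, 0.2561, 0.2013]
eef_rot: [1.192, 1.22, -1.196]
ft_force: [1.0, 0.8, 0.1]
gripper_width: 0.0873
```

```bash
python3 - <<'E'
from h import *
c,st=snap("wrist","w9"); print(st["time_s"],st["position"],yaw_of(st),st["ft_force"])
footheights("w9")
plan([0.497,0.293,0.24],70)
E
```

```text
10.55 [0.63394704 0.25605628 0.20127322] -88.80528686247307 [1.04091935 0.80544886 0.08808981]
plane [ 0.91 -0.48 -1.54]
tile 4048 med 12.2 mad 0.5 [0.6676 0.2719]
deck 12672 med 69.93 mad 0.5 [0.6027 0.118 ]
bracket 4982 med 52.01 mad 0.48 [0.6035 0.2457]
knobtop 874 med 121.25 mad 0.46 [0.6349 0.2627]
pos [0.6383, 0.2578, 0.2114] yaw -88.8 q6 1.931 lin [-2.98, -14.02, -3.82] spin 0.37 alt -2.772
```

Call:
apply_moves([
  {"linear": [-3.7,-13.8,-4.0],"spin": -2.77,"claw": 0.6},
  {"linear": [-3.7,-13.8,-4.0],"spin": -2.77,"claw": 0.6},
  {"linear": [-3.7,-13.8,-4.0],"spin": -2.77,"claw": 0.6},
  {"linear": [-3.7,-13.8,-4.0],"spin": -2.77,"claw": 0.6},
  {"linear": [-3.7,-13.8,-4.0],"spin": -2.77,"claw": 0.6},
  {"linear": [-3.7,-13.8,-4.0],"spin": -2.77,"claw": 0.6},
  {"linear": [-3.7,-13.8,-4.0],"spin": -2.77,"claw": 0.6},
  {"linear": [-3.7,-13.8,-4.0],"spin": -2.77,"claw": 0.6},
  {"linear": [-3.7,-13.8,-4.0],"spin": -2.77,"claw": 0.6},
  {"linear": [-3.7,-13.8,-4.0],"spin": -2.77,"claw": 0.6},
])

```text
time_s: 11.43
position: [0.4961, 0.2936, 0.2382]
eef_rot: [0.231, 1.558, -0.23]
ft_force: [0.1, -0.5, -0.9]
gripper_width: 0.0554
```

```bash
python3 - <<'E'
from h import *
plan([0.497,0.293,0.24],70)
E
```

```text
pos [0.4961, 0.2936, 0.2382] yaw -16.8 q6 0.825 lin [-0.18, -0.03, 0.11] spin -1.515 alt 1.626
```

Call:
apply_moves([
  {"linear": [0,0,0],"spin": -1.51,"claw": 0.6},
  {"linear": [0,0,0],"spin": -1.51,"claw": 0.6},
  {"linear": [0,0,0],"spin": -1.51,"claw": 0.6},
  {"linear": [0,0,0],"spin": -1.51,"claw": 0.6},
  {"linear": [0,0,0],"spin": -1.51,"claw": 0.6},
  {"linear": [0,0,0],"spin": -1.51,"claw": 0.6},
  {"linear": [0,0,0],"spin": -1.51,"claw": 0.6},
  {"linear": [0,0,0],"spin": -1.51,"claw": 0.6},
  {"linear": [0,0,0],"spin": -1.51,"claw": 0.6},
  {"linear": [0,0,0],"spin": -1.51,"claw": 0.6},
])

```text
time_s: 12.27
position: [0.4961, 0.2936, 0.2381]
eef_rot: [-0.746, 1.439, 0.746]
ft_force: [0.3, 0.2, 0.0]
gripper_width: 0.0549
```

```bash
cat >> h.py <<'E'
def yel(c):
    H,S,V=cv2.split(cv2.cvtColor(c["frame"],cv2.COLOR_RGB2HSV)); return (H>22)&(H<34)&(S>130)&(V>70)
E
python3 - <<'E'
from h import *
c,st=snap("wrist","w10"); print(st["time_s"],st["position"],yaw_of(st),st["ft_force"],st["dq"][5])
P=cloud(c,st); m=yel(c); print(blobs(m,40))
t=m&(P[...,2]>.111); print("peg top pts",t.sum(),P[t].mean(0),np.median(P[t][:,2]),P[t].min(0),P[t].max(0))
E
```

```text
12.2667 [0.49609756 0.29356949 0.23808816] 54.79104482384715 [0.27465182 0.17202991 0.03693881] -1.490219219282283
[(506, [328.9, 232.2], [319, 217, 21, 30])]
peg top pts 373 [0.50044413 0.29752215 0.12841211] 0.1149059430814568 [0.43215937 0.28537206 0.11104331] [0.51236873 0.33934323 0.40729188]
```

View pics/w10.png

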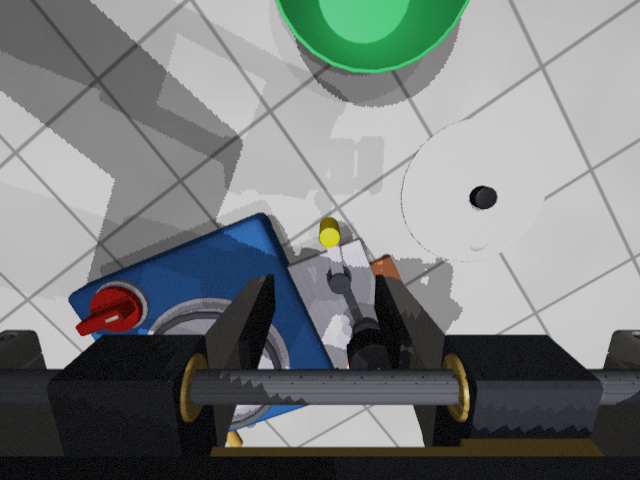

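```bash
python3 - <<'E'
from h import *
c=loadst("w10"); P=cloud(c,c); t=yel(c)&(P[...,2]>.111)&(P[...,2]<.119)
p=P[t]; print(t.sum(),np.median(p,0),(p.min(0)+p.max(0))/2)
(u,v),r=cv2.minEnclosingCircle(np.argwhere(t)[:,::-1].astype(np.float32)); print(u,v,r,plane(c,(u,v),.1155,c))
plan([0.4998,0.2948,0.18],70)
E
```

```text
352 [0.50212643 0.29555846 0.11483455] [0.50263201 0.29516117 0.1140248 ]
329.23583984375 236.16036987304688 10.712739944458008 [0.50194129 0.29572839 0.1155    ]
pos [0.4961, 0.2935, 0.2381] yaw 55.3 q6 -0.434 lin [5.81, -0.23, 0.32] spin -0.256 alt 2.886
```

Call:
apply_moves([
  {"linear": [3,-0.25,0.4],"spin": -0.12,"claw": 0.6},
  {"linear": [6.5,-0.25,0.4],"spin": -0.24,"claw": 0.6},
  {"linear": [6.5,-0.25,0.4],"spin": -0.26,"claw": 0.6},
  {"linear": [6.5,-0.25,0.4],"spin": -0.26,"claw": 0.6},
  {"linear": [6.5,-0.25,0.4],"spin": -0.26,"claw": 0.6},
  {"linear": [6.5,-0.25,0.4],"spin": -0.26,"claw": 0.6},
  {"linear": [6.5,-0.25,0.4],"spin": -0.26,"claw": 0.6},
  {"linear": [6.5,-0.25,0.4],"spin": -0.26,"claw": 0.6},
  {"linear": [6.5,-0.25,0.4],"spin": -0.26,"claw": 0.6},
  {"linear": [6.5,-0.25,0.4],"spin": -0.26,"claw": 0.6},
])

```text
time_s: 13.15
position: [0.5006, 0.2954, 0.1737]
eef_rot: [-0.939, 1.358, 0.939]
ft_force: [0.0, -0.3, -0.3]
gripper_width: 0.055
```

```bash
python3 - <<'E'
from h import *
c,st=snap("wrist","w11"); print(st["time_s"],st["position"],yaw_of(st),st["ft_force"],st["dq"][5])
P=cloud(c,st); t=yel(c)&(P[...,2]>.111)&(P[...,2]<.119)
p=P[t]; print(t.sum(),np.median(p,0),(p.min(0)+p.max(0))/2)
(u,v),r=cv2.minEnclosingCircle(np.argwhere(t)[:,::-1].astype(np.float32)); print(u,v,r,plane(c,(u,v),.1155,st))
print("piv est",bw(-20,170,70),proj(c,bw(-20,170,70)+[.0008,.0023,0],st))
crop(c,220,150,460,330,3,"pics/w11c.png")
E
```

```text
13.15 [0.5006178  0.29535572 0.173683  ] 69.29600712962298 [ 0.00529202 -0.29382952 -0.32050294] -0.0032267329495601024
546 [0.50167956 0.295429   0.11481501] [0.50243778 0.29497128 0.11391411]
324.4075622558594 256.5420227050781 13.55506706237793 [0.50142162 0.29560027 0.1155    ]
piv est [0.55966026 0.26560636 0.07      ] [318.70079498 308.29760658]
```

View pics/w11c.png

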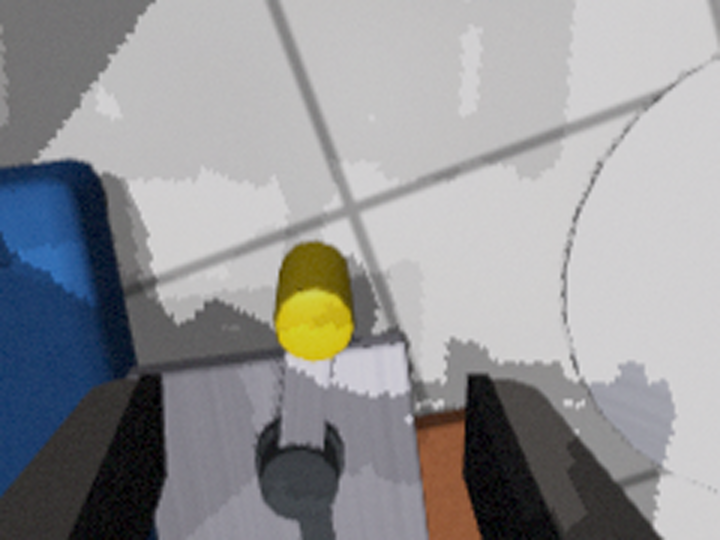

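Call:
apply_moves([
  {"linear": [3,-0.07,0],"spin": 0,"claw": 0.6},
  {"linear": [6,-0.07,0],"spin": 0,"claw": 0.6},
  {"linear": [8.5,-0.07,0],"spin": 0,"claw": 0.6},
  {"linear": [9.1,-0.07,0],"spin": 0,"claw": 0.5},
  {"linear": [9.1,-0.07,0],"spin": 0,"claw": 0.3},
  {"linear": [9.1,-0.07,0],"spin": 0,"claw": 0.15},
  {"linear": [9.1,-0.07,0],"spin": 0,"claw": 0.15},
  {"linear": [9.1,-0.07,0],"spin": 0,"claw": 0.15},
  {"linear": [9.1,-0.07,0],"spin": 0,"claw": 0.15},
  {"linear": [9.1,-0.07,0],"spin": 0,"claw": 0.15},
], newtons=15)

```text
time_s: 14.03
position: [0.5019, 0.2955, 0.0835]
eef_rot: [-0.939, 1.356, 0.939]
ft_force: [-1.1, -0.4, 7.0]
gripper_width: 0.0197
```

```bash
cat >> h.py <<'E'
def arc(piv,degs,st,r=None):
    M=R.from_rotvec(st["eef_rot"]).as_matrix(); v=st["position"][:2]-piv; print("r",np.hypot(*v),"phi",np.degrees(np.arctan2(v[1],v[0])))
    if r: v=v/np.hypot(*v)*r
    v0=st["position"][:2]-piv
    for d in degs:
        a=np.radians(-d); w=np.array([[np.cos(a),-np.sin(a)],[np.sin(a),np.cos(a)]])@v
        q=M.T@np.r_[w-v0,0]*100; print(d,"spin",round(np.radians(d),2),"lin",q.round(2).tolist())
E
python3 - <<'E'
from h import *
st=read_state(); print(st["position"],yaw_of(st),st["ft_force"],st["ft_torque"],st["gripper_width"])
arc(np.array([.5605,.2679]),[5,10,15,20,25,30,35,40,45,50],st)
E
```

```text
[0.50194467 0.29547241 0.08354484] 69.32923071060631 [-1.14321474 -0.36003142  6.97485414] [-0.05888316 -0.03846926  0.01896157] 0.019696740411805986
r 0.06472220859679893 phi 154.7852868503328
5 spin 0.09 lin [0.0, -0.07, 0.56]
10 spin 0.17 lin [0.0, -0.19, 1.11]
15 spin 0.26 lin [0.0, -0.35, 1.65]
20 spin 0.35 lin [0.0, -0.56, 2.18]
25 spin 0.44 lin [0.01, -0.82, 2.68]
30 spin 0.52 lin [0.01, -1.12, 3.16]
35 spin 0.61 lin [0.01, -1.46, 3.61]
40 spin 0.7 lin [0.01, -1.84, 4.03]
45 spin 0.79 lin [0.01, -2.25, 4.41]
50 spin 0.87 lin [0.01, -2.7, 4.76]
```

Call:
apply_moves([
  {"linear": [0,-0.07,0.56],"spin": 0.09,"claw": 0.15},
  {"linear": [0,-0.19,1.11],"spin": 0.17,"claw": 0.15},
  {"linear": [0,-0.35,1.65],"spin": 0.26,"claw": 0.15},
  {"linear": [0,-0.56,2.18],"spin": 0.35,"claw": 0.15},
  {"linear": [0,-0.82,2.68],"spin": 0.44,"claw": 0.15},
  {"linear": [0,-1.12,3.16],"spin": 0.52,"claw": 0.15},
  {"linear": [0,-1.46,3.61],"spin": 0.61,"claw": 0.15},
  {"linear": [0,-1.84,4.03],"spin": 0.7,"claw": 0.15},
  {"linear": [0,-2.25,4.41],"spin": 0.79,"claw": 0.15},
  {"linear": [0,-2.7,4.76],"spin": 0.87,"claw": 0.15},
])

```text
time_s: 14.87
position: [0.5442, 0.3308, 0.0836]
eef_rot: [-0.263, 1.553, 0.264]
ft_force: [-0.9, -0.5, 7.6]
gripper_width: 0.0195
```

```bash
python3 - <<'E'
from h import *
st=read_state(); print(st["position"],yaw_of(st),st["ft_force"],st["ft_torque"],st["gripper_width"])
arc(np.array([.5605,.2679]),[5,10,15,20,24,27,28,29],st,.0647)
E
```

```text
[0.54416029 0.33076718 0.08356436] 19.232452321622745 [-0.94287878 -0.45302045  7.61576325] [-0.13002816  0.11267659  0.02504419] 0.01952876217562908
r 0.06495589251833328 phi 104.56930291265611
5 spin 0.09 lin [0.0, -0.1, 0.56]
10 spin 0.17 lin [0.0, -0.21, 1.11]
15 spin 0.26 lin [0.0, -0.38, 1.65]
20 spin 0.35 lin [0.0, -0.59, 2.17]
24 spin 0.42 lin [0.01, -0.8, 2.58]
27 spin 0.47 lin [0.01, -0.97, 2.87]
28 spin 0.49 lin [0.01, -1.03, 2.96]
29 spin 0.51 lin [0.01, -1.09, 3.06]
```

Call:
apply_moves([
  {"linear": [0,-0.08,0.56],"spin": 0.09,"claw": 0.15},
  {"linear": [0,-0.21,1.11],"spin": 0.17,"claw": 0.15},
  {"linear": [0,-0.38,1.65],"spin": 0.26,"claw": 0.15},
  {"linear": [0,-0.59,2.17],"spin": 0.35,"claw": 0.15},
  {"linear": [0,-0.8,2.58],"spin": 0.42,"claw": 0.15},
  {"linear": [0,-0.97,2.87],"spin": 0.47,"claw": 0.15},
  {"linear": [0,-1.0,2.93],"spin": 0.48,"claw": 0.15},
  {"linear": [0,-1.03,2.96],"spin": 0.49,"claw": 0.15},
  {"linear": [0,-1.03,2.96],"spin": 0.49,"claw": 0.15},
  {"linear": [0,-1.03,2.96],"spin": 0.49,"claw": 0.15},
])

```text
time_s: 15.7
position: [0.5757, 0.3313, 0.0836]
eef_rot: [0.12, 1.565, -0.116]
ft_force: [0.5, 2.0, 5.9]
gripper_width: 0.0196
```

```bash
python3 - <<'E'
from h import *
st=read_state(); print(st["position"],yaw_of(st),st["ft_force"],st["ft_torque"],st["gripper_width"],st["qpos"][5])
arc(np.array([.5605,.2679]),[1,2],st,.0647)
E
```

```text
[0.57565853 0.33128207 0.08363488] -8.591568468838576 [0.54948082 1.99770701 5.93586916] [ 0.41298032 -0.09150986  0.06379145] 0.019575022543639468 0.6691490408351831
r 0.06516953134677063 phi 76.54971482141038
1 spin 0.02 lin [0.0, -0.06, 0.11]
2 spin 0.03 lin [0.0, -0.07, 0.22]
```

Call:
apply_moves([
  {"linear": [0,0,0.11],"spin": 0.02,"claw": 0.15},
  {"linear": [0,0,0.2],"spin": 0.03,"claw": 0.15},
  {"linear": [0,0,0.2],"spin": 0.03,"claw": 0.15},
  {"linear": [0,0,0.2],"spin": 0.03,"claw": 0.15},
  {"linear": [0,0,0],"spin": 0,"claw": 0.3},
  {"linear": [0,0,0],"spin": 0,"claw": 0.6},
  {"linear": [0,0,0],"spin": 0,"claw": 0.6},
  {"linear": [-4,0,0],"spin": 0,"claw": 0.6},
  {"linear": [-8,0,0],"spin": 0,"claw": 0.6},
  {"linear": [-12,0,0],"spin": 0,"claw": 0.6},
])

```text
time_s: 16.53
position: [0.574, 0.3296, 0.2028]
eef_rot: [0.118, 1.569, -0.12]
ft_force: [0.9, 0.9, 0.7]
gripper_width: 0.0546
```

```bash
python3 - <<'E'
from h import *
c,st=snap("wrist","w12"); print(st["time_s"],st["position"],yaw_of(st),st["ft_force"],st["qpos"][5])
P=cloud(c,st); t=yel(c)&(P[...,2]>.111)&(P[...,2]<.119)
p=np.median(P[t],0); v=p[:2]-[.5605,.2679]; print(p, np.hypot(*v),np.degrees(np.arctan2(v[1],v[0])))
footheights("w12")
E
```

```text
16.5333 [0.57400023 0.32958851 0.20280241] -8.65004195227445 [0.93251521 0.87238282 0.69854514] 0.6700653452961564
[0.57703479 0.33230858 0.11483724] 0.06649710702922594 75.60210226727158
plane [ 0.89 -0.29 -1.38]
tile 3286 med 12.18 mad 0.51 [0.6529 0.2951]
deck 4152 med 69.96 mad 0.47 [0.5256 0.1744]
bracket 4668 med 52.0 mad 0.47 [0.5869 0.2589]
knobtop 64 med 121.19 mad 0.43 [0.651 0.269]
```

View pics/w12.png

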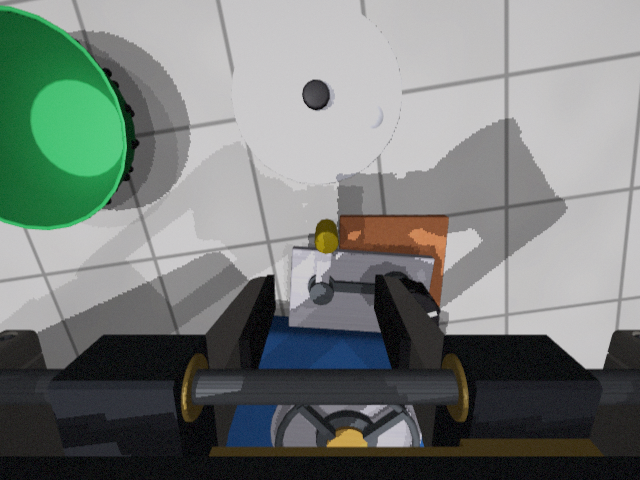

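```bash
python3 - <<'E'
from h import *
plan([0.493,-0.279,0.25],35)
E
```

```text
pos [0.5778, 0.3318, 0.2124] yaw -8.6 q6 0.67 lin [-4.14, -61.64, 0.83] spin -0.762 alt 2.38
```

Call:
apply_moves([
  {"linear": [-4.5,-61.6,0.9],"spin": -0.76,"claw": 0.6},
  {"linear": [-4.5,-61.6,0.9],"spin": -0.76,"claw": 0.6},
  {"linear": [-4.5,-61.6,0.9],"spin": -0.76,"claw": 0.6},
  {"linear": [-4.5,-61.6,0.9],"spin": -0.76,"claw": 0.6},
  {"linear": [-4.5,-61.6,0.9],"spin": -0.76,"claw": 0.6},
  {"linear": [-4.5,-61.6,0.9],"spin": -0.76,"claw": 0.6},
  {"linear": [-4.5,-61.6,0.9],"spin": -0.76,"claw": 0.6},
  {"linear": [-4.5,-61.6,0.9],"spin": -0.76,"claw": 0.6},
  {"linear": [-4.5,-61.6,0.9],"spin": -0.76,"claw": 0.6},
  {"linear": [-4.5,-61.6,0.9],"spin": -0.76,"claw": 0.6},
])

```text
time_s: 17.42
position: [0.5187, -0.0776, 0.2323]
eef_rot: [-0.477, 1.517, 0.477]
ft_force: [1.3, -0.0, -0.8]
gripper_width: 0.0549
```

```bash
python3 - <<'E'
from h import *
plan([0.493,-0.279,0.26],35)
E
```

```text
pos [0.5187, -0.0776, 0.2323] yaw 34.9 q6 -0.76 lin [-2.77, -15.05, -13.64] spin -0.002 alt 3.14
```

Call:
apply_moves([
  {"linear": [-2.8,-15.1,-13.6],"spin": 0,"claw": 0.7},
  {"linear": [-2.8,-15.1,-13.6],"spin": 0,"claw": 0.7},
  {"linear": [-2.8,-15.1,-13.6],"spin": 0,"claw": 0.7},
  {"linear": [-2.8,-15.1,-13.6],"spin": 0,"claw": 0.7},
  {"linear": [-2.8,-15.1,-13.6],"spin": 0,"claw": 0.7},
  {"linear": [-2.8,-15.1,-13.6],"spin": 0,"claw": 0.7},
  {"linear": [-2.8,-15.1,-13.6],"spin": 0,"claw": 0.7},
  {"linear": [-2.8,-15.1,-13.6],"spin": 0,"claw": 0.7},
  {"linear": [-2.8,-15.1,-13.6],"spin": 0,"claw": 0.7},
  {"linear": [-2.8,-15.1,-13.6],"spin": 0,"claw": 0.7},
])

```text
time_s: 18.25
position: [0.4945, -0.2759, 0.2598]
eef_rot: [-0.478, 1.518, 0.479]
ft_force: [0.4, 0.2, 0.4]
gripper_width: 0.0645
```

```bash
python3 - <<'E'
from h import *
c,st=snap("wrist","w13"); print(st["time_s"],st["position"],yaw_of(st),st["ft_force"])
P=cloud(c,st); H,S,V=cv2.split(cv2.cvtColor(c["frame"],cv2.COLOR_RGB2HSV))
m=(P[...,2]>.14)&(P[...,2]<.165)&(H>3)&(H<18)&(S>80); print(blobs(m,30))
p=P[m]; print(np.median(p,0),p.min(0),p.max(0)); k=np.argwhere(m)[:,::-1]
q=p[:,:2]-np.median(p[:,:2],0); print("dir",np.degrees(np.arctan2(*np.linalg.svd(q)[2][0][::-1])))
print(proj(c,[.493,-.279,.15],st))
E
```

```text
18.25 [ 0.49451243 -0.27588197  0.25975967] 35.03337395968956 [0.41082309 0.21881175 0.37234217]
[(1455, [319.6, 238.1], [311, 196, 18, 87])]
[ 0.49152663 -0.27730267  0.15588951] [ 0.46637087 -0.31325501  0.1496607 ] [ 0.51929033 -0.24543195  0.15914476]
dir -54.583735662784704
[319.71339365 238.51679765]
```

View pics/w13.png

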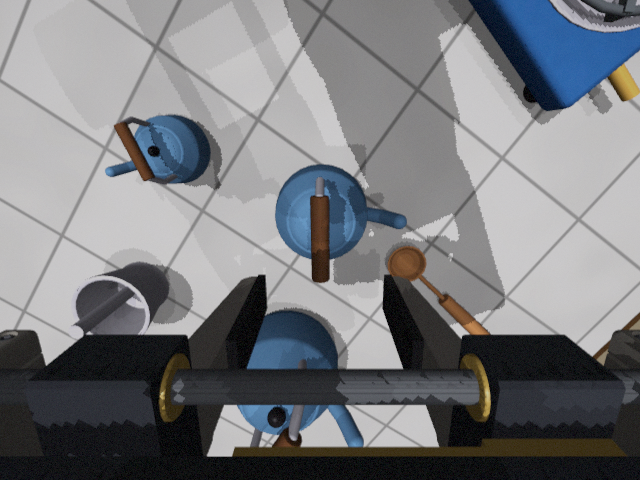

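```bash
python3 - <<'E'
from h import *
c=loadst("w13"); P=cloud(c,c); crop(c,90,100,430,340,2.3,"pics/w13c.png")
H,S,V=cv2.split(cv2.cvtColor(c["frame"],cv2.COLOR_RGB2HSV)); b=(H>95)&(H<125)&(S>90)
for nm,(x0,x1,y0,y1) in dict(small=(125,215,105,190),mid=(270,372,155,270)).items():
    m=np.zeros_like(b); m[y0:y1,x0:x1]=b[y0:y1,x0:x1]; p=P[m]; p=p[(p[:,2]>.02)&(p[:,2]<.13)]
    print(nm,"z top",np.percentile(p[:,2],[50,99]),"rect",cv2.minAreaRect((p[:,:2]*1000).astype(np.float32)))
E
```

```text
small z top [0.05664879 0.09563912] rect ((309.78887939453125, -317.9398498535156), (79.76362609863281, 72.7187728881836), 20.485797882080078)
mid z top [0.08022523 0.09395302] rect ((491.98443603515625, -276.7100524902344), (104.78756713867188, 105.02495574951172), 69.8587646484375)
```

View pics/w13c.png

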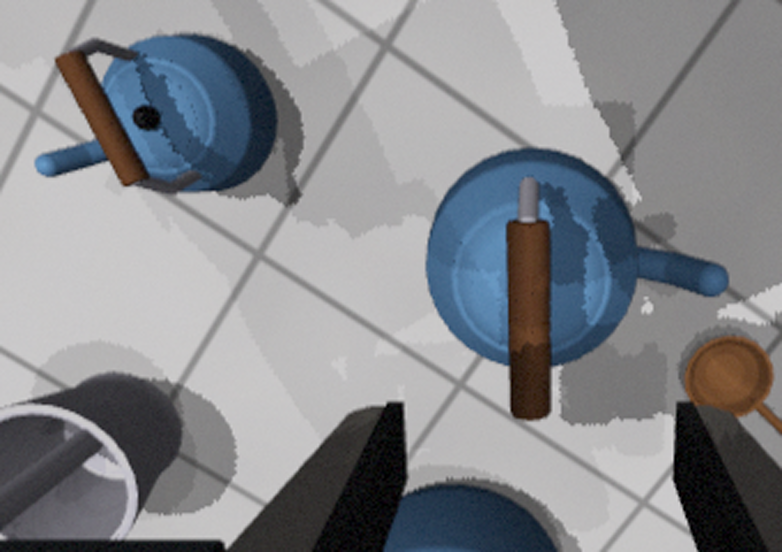

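Call:
apply_moves([
  {"linear": [4,0,-0.31],"spin": 0,"claw": 0.7},
  {"linear": [8,0,-0.31],"spin": 0,"claw": 0.7},
  {"linear": [11,0,-0.31],"spin": 0,"claw": 0.7},
  {"linear": [12.8,0,-0.31],"spin": 0,"claw": 0.7},
  {"linear": [12.9,0,-0.31],"spin": 0,"claw": 0.5},
  {"linear": [12.9,0,-0.31],"spin": 0,"claw": 0.3},
  {"linear": [12.9,0,-0.31],"spin": 0,"claw": 0.1},
  {"linear": [12.9,0,-0.31],"spin": 0,"claw": 0.1},
  {"linear": [12.9,0,-0.31],"spin": 0,"claw": 0.1},
  {"linear": [12.9,0,-0.31],"spin": 0,"claw": 0.1},
], newtons=40)

```text
time_s: 19.13
position: [0.4925, -0.2793, 0.1323]
eef_rot: [-0.479, 1.516, 0.476]
ft_force: [-0.4, -1.5, -0.3]
gripper_width: 0.0266
```

```bash
python3 - <<'E'
from h import *
c,st=snap("wrist","w14"); print(st["time_s"],st["position"],yaw_of(st),st["ft_force"],st["ft_torque"],st["gripper_width"])
E
```

```text
19.1333 [ 0.49254497 -0.27934674  0.13229721] 34.95660791068049 [-0.38480916 -1.45570974 -0.30942614] [-0.01423342 -0.10894196  0.0336054 ] 0.026568183933472735
```

View pics/w14.png

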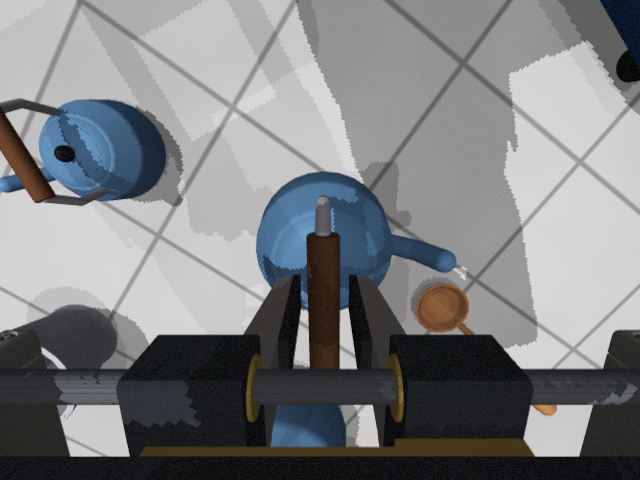

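Call:
apply_moves([
  {"linear": [0,0,0],"spin": 0,"claw": 0.1},
  {"linear": [0,0,0],"spin": 0,"claw": 0.1},
  {"linear": [0,0,0],"spin": 0,"claw": 0.1},
  {"linear": [0,0,0],"spin": 0,"claw": 0.1},
  {"linear": [0,0,0],"spin": 0,"claw": 0.1},
  {"linear": [-0.5,0,0],"spin": 0,"claw": 0.1},
  {"linear": [-1.5,0,0],"spin": 0,"claw": 0.1},
  {"linear": [-2.5,0,0],"spin": 0,"claw": 0.1},
  {"linear": [-3.5,0,0],"spin": 0,"claw": 0.1},
  {"linear": [-4.5,0,0],"spin": 0,"claw": 0.1},
], newtons=40)

```text
time_s: 20.02
position: [0.4919, -0.279, 0.1772]
eef_rot: [-0.478, 1.517, 0.478]
ft_force: [0.1, 0.9, -6.4]
gripper_width: 0.0149
```

```bash
python3 - <<'E'
from h import *
st=read_state(); print(st["time_s"],st["position"],yaw_of(st),st["ft_force"],st["ft_torque"],st["gripper_width"])
plan([.562,.0935,.29],None)
E
```

```text
20.0167 [ 0.49191202 -0.27902997  0.17723135] 34.9481524929665 [ 0.10433708  0.86629082 -6.41686161] [-0.04263419 -0.18412     0.03564226] 0.01486014565443468
pos [0.4919, -0.279, 0.1772] yaw 34.9 q6 -1.129 lin [-11.28, 26.52, 27.09]
```

Call:
apply_moves([
  {"linear": [-1.5,0.6,0.6],"spin": 0,"claw": 0.1},
  {"linear": [-3,1.9,1.9],"spin": 0,"claw": 0.1},
  {"linear": [-5,3.7,3.8],"spin": 0,"claw": 0.1},
  {"linear": [-7,5.6,5.7],"spin": 0,"claw": 0.1},
  {"linear": [-8.5,7.5,7.6],"spin": 0,"claw": 0.1},
  {"linear": [-10,9.4,9.6],"spin": 0,"claw": 0.1},
  {"linear": [-11,11.3,11.5],"spin": 0,"claw": 0.1},
  {"linear": [-11.3,13.2,13.5],"spin": 0,"claw": 0.1},
  {"linear": [-11.3,15.1,15.4],"spin": 0,"claw": 0.1},
  {"linear": [-11.3,17.0,17.4],"spin": 0,"claw": 0.1},
])

```text
time_s: 20.85
position: [0.5371, -0.0387, 0.2905]
eef_rot: [-0.478, 1.516, 0.477]
ft_force: [-0.6, 1.0, -6.8]
gripper_width: 0.0147
```

```bash
python3 - <<'E'
from h import *
st=read_state(); print(st["time_s"],st["position"],yaw_of(st),st["ft_force"],st["gripper_width"])
plan([.562,.0935,.29],None)
E
```

```text
20.85 [ 0.53711358 -0.03869612  0.29046043] 34.94838274260385 [-0.56084536  1.02792595 -6.78047864] 0.014746791564736721
pos [0.5371, -0.0387, 0.2905] yaw 34.9 q6 -0.685 lin [0.05, 9.41, 9.61]
```

Call:
apply_moves([
  {"linear": [0,1.9,1.9],"spin": 0,"claw": 0.1},
  {"linear": [0,3.8,3.8],"spin": 0,"claw": 0.1},
  {"linear": [0,5.6,5.7],"spin": 0,"claw": 0.1},
  {"linear": [0,7.2,7.3],"spin": 0,"claw": 0.1},
  {"linear": [0,8.4,8.5],"spin": 0,"claw": 0.1},
  {"linear": [0,9.1,9.2],"spin": 0,"claw": 0.1},
  {"linear": [0,9.4,9.6],"spin": 0,"claw": 0.1},
  {"linear": [0,9.4,9.6],"spin": 0,"claw": 0.1},
  {"linear": [0,9.4,9.6],"spin": 0,"claw": 0.1},
  {"linear": [0,9.4,9.6],"spin": 0,"claw": 0.1},
])

```text
time_s: 21.68
position: [0.5617, 0.091, 0.2891]
eef_rot: [-0.477, 1.518, 0.477]
ft_force: [0.4, 0.1, -5.8]
gripper_width: 0.0149
```

```bash
python3 - <<'E'
from h import *
c,st=snap("wrist","w15"); print(st["time_s"],st["position"],yaw_of(st),st["ft_force"],st["gripper_width"])
s,_=snap("side","s15"); t,_=snap("top","t15")
crop(s,200,150,400,330,3.2,"pics/s15c.png"); crop(t,180,130,360,290,3.5,"pics/t15c.png")
E
```

```text
21.6833 [0.56173987 0.09102715 0.28912454] 34.90578209689302 [ 0.40693714  0.09370953 -5.84931124] 0.014919240096047332
```

View pics/w15.png

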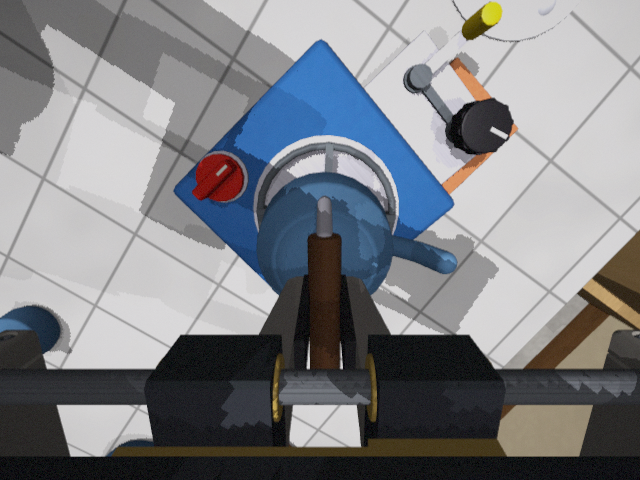

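View pics/s15c.png

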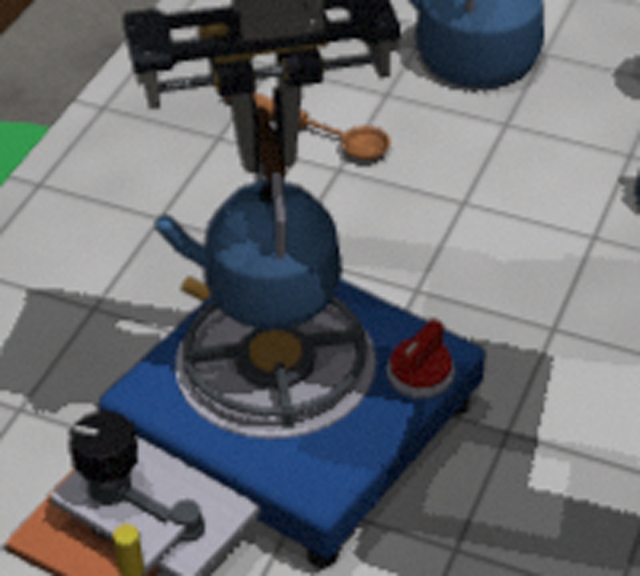

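View pics/t15c.png

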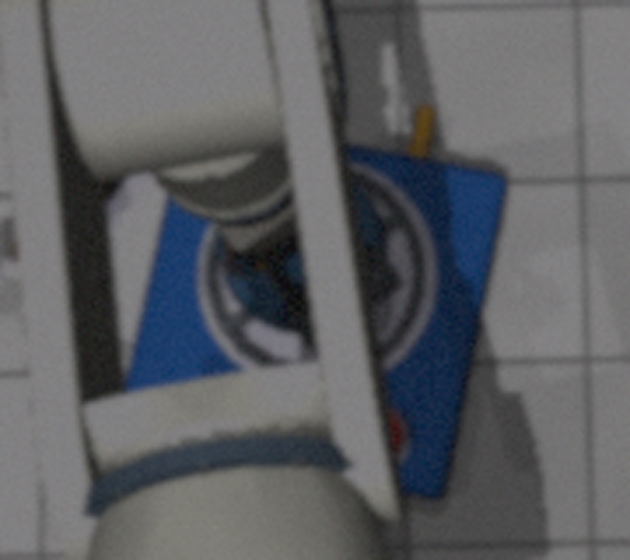

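Call:
apply_moves([
  {"linear": [0.7,0,0],"spin": 0,"claw": 0.1},
  {"linear": [1.7,0,0],"spin": 0,"claw": 0.1},
  {"linear": [2.7,0,0],"spin": 0,"claw": 0.1},
  {"linear": [3.7,0,0],"spin": 0,"claw": 0.1},
  {"linear": [4.5,0,0],"spin": 0,"claw": 0.1},
  {"linear": [5.1,0,0],"spin": 0,"claw": 0.1},
  {"linear": [5.5,0,0],"spin": 0,"claw": 0.1},
  {"linear": [5.75,0,0],"spin": 0,"claw": 0.1},
  {"linear": [5.9,0,0],"spin": 0,"claw": 0.1},
  {"linear": [5.9,0,0],"spin": 0,"claw": 0.1},
])

```text
time_s: 22.67
position: [0.562, 0.0921, 0.23]
eef_rot: [-0.478, 1.517, 0.478]
ft_force: [0.3, 0.1, -5.1]
gripper_width: 0.0147
```

```bash
python3 - <<'E'
from h import *
st=read_state(); print(st["time_s"],st["position"],yaw_of(st),st["ft_force"],st["gripper_width"])
E
```

```text
22.6667 [0.56199533 0.09207433 0.22997589] 34.95237944827586 [ 0.34736865  0.14636633 -5.08986752] 0.014670200593405378
```

Lower in half‑millimetre rows until the weight comes off.

Call:
apply_moves([
  {"linear": [0.05,0,0],"spin": 0,"claw": 0.1},
  {"linear": [0.1,0,0],"spin": 0,"claw": 0.1},
  {"linear": [0.14,0,0],"spin": 0,"claw": 0.1},
  {"linear": [0.18,0,0],"spin": 0,"claw": 0.1},
  {"linear": [0.21,0,0],"spin": 0,"claw": 0.1},
  {"linear": [0.24,0,0],"spin": 0,"claw": 0.1},
  {"linear": [0.26,0,0],"spin": 0,"claw": 0.1},
  {"linear": [0.26,0,0],"spin": 0,"claw": 0.1},
  {"linear": [0.26,0,0],"spin": 0,"claw": 0.1},
  {"linear": [0.26,0,0],"spin": 0,"claw": 0.1},
])

```text
time_s: 23.5
position: [0.5619, 0.0921, 0.2275]
eef_rot: [-0.478, 1.517, 0.478]
ft_force: [-0.5, -0.3, -6.1]
gripper_width: 0.0147
```

```bash
python3 - <<'E'
from h import *
st=read_state(); print(st["time_s"],st["position"],yaw_of(st),st["ft_force"],st["gripper_width"])
E
```

```text
23.5 [0.56192728 0.0920542  0.22745251] 34.951512651886695 [-0.53499394 -0.28483051 -6.13187977] 0.014721122105852413
```

Call:
apply_moves([
  {"linear": [0.02,0,0],"spin": 0,"claw": 0.1},
  {"linear": [0.04,0,0],"spin": 0,"claw": 0.1},
  {"linear": [0.06,0,0],"spin": 0,"claw": 0.1},
  {"linear": [0.08,0,0],"spin": 0,"claw": 0.1},
  {"linear": [0.1,0,0],"spin": 0,"claw": 0.1},
  {"linear": [0.11,0,0],"spin": 0,"claw": 0.1},
  {"linear": [0.12,0,0],"spin": 0,"claw": 0.1},
  {"linear": [0.12,0,0],"spin": 0,"claw": 0.1},
  {"linear": [0.12,0,0],"spin": 0,"claw": 0.1},
  {"linear": [0.12,0,0],"spin": 0,"claw": 0.1},
])

```text
time_s: 24.33
position: [0.5621, 0.0921, 0.2267]
eef_rot: [-0.478, 1.517, 0.478]
ft_force: [-1.3, 0.9, 1.7]
gripper_width: 0.0148
```

```bash
python3 - <<'E'
from h import *
st=read_state(); print(st["time_s"],st["position"],yaw_of(st),st["ft_force"],st["gripper_width"])
E
```

```text
24.3333 [0.56214182 0.09214812 0.22666025] 34.95080981688424 [-1.2700111   0.94525472  1.65340077] 0.014848487236670035
```

Call:
apply_moves([
  {"linear": [0,0,0],"spin": 0,"claw": 0.2},
  {"linear": [0,0,0],"spin": 0,"claw": 0.3},
  {"linear": [0,0,0],"spin": 0,"claw": 0.45},
  {"linear": [0,0,0],"spin": 0,"claw": 0.5},
  {"linear": [0,0,0],"spin": 0,"claw": 0.5},
  {"linear": [0,0,0],"spin": 0,"claw": 0.5},
  {"linear": [-1,0,0],"spin": 0,"claw": 0.5},
  {"linear": [-3,0,0],"spin": 0,"claw": 0.5},
  {"linear": [-6,0,0],"spin": 0,"claw": 0.5},
  {"linear": [-10,0,0],"spin": 0,"claw": 0.5},
])

```text
time_s: 25.17
position: [0.5605, 0.0918, 0.3258]
eef_rot: [-0.478, 1.522, 0.478]
ft_force: [1.1, -1.1, 0.7]
gripper_width: 0.0463
```

```bash
python3 - <<'E'
from h import *
c,st=snap("wrist","w16"); print(st["time_s"],st["position"],yaw_of(st),st["ft_force"],st["gripper_width"])
s,_=snap("side","s16"); crop(s,200,150,400,330,3.2,"pics/s16c.png")
plan([.40,-.05,.35])
E
```

```text
25.1667 [0.56050313 0.0918016  0.32582251] 34.95002601832727 [ 1.11753307 -1.11381217  0.69831665] 0.046285096200566825
pos [0.5649, 0.0925, 0.3334] yaw 35.0 q6 -0.45 lin [-1.84, -2.24, -21.66]
```

View pics/s16c.png

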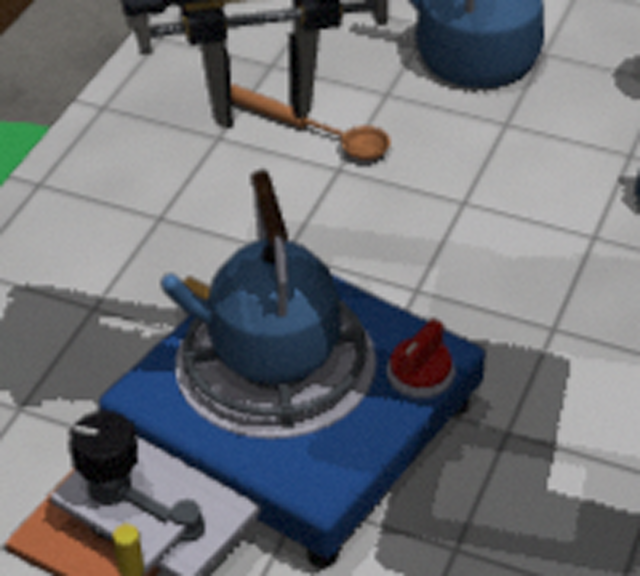

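View pics/w16.png

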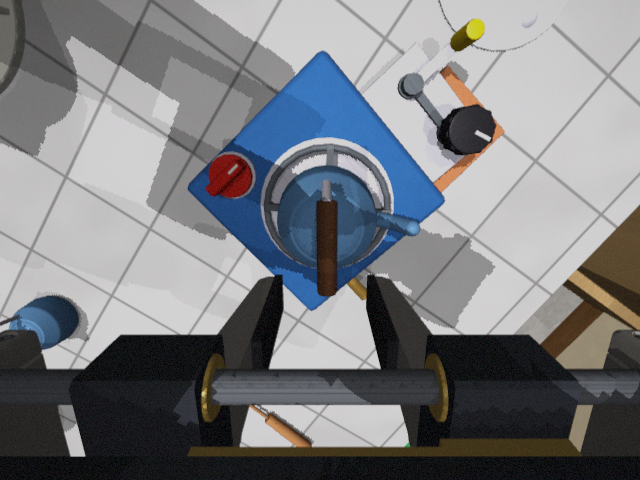

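Call:
apply_moves([
  {"linear": [-1,0,-3],"spin": 0,"claw": 0.5},
  {"linear": [-1,0,-7],"spin": 0,"claw": 0.5},
  {"linear": [-1,-1,-11],"spin": 0,"claw": 0.5},
  {"linear": [-1,-2,-15],"spin": 0,"claw": 0.5},
  {"linear": [-1,-2,-19],"spin": 0,"claw": 0.5},
  {"linear": [-1,-2,-21],"spin": 0,"claw": 0.5},
  {"linear": [-1,-2,-21],"spin": 0,"claw": 0.5},
  {"linear": [-1,-2,-21],"spin": 0,"claw": 0.5},
  {"linear": [-1,-2,-21],"spin": 0,"claw": 0.5},
  {"linear": [-1,-2,-21],"spin": 0,"claw": 0.5},
])

```text
time_s: 26.1
position: [0.4022, -0.0441, 0.3363]
eef_rot: [-0.478, 1.517, 0.478]
ft_force: [-1.2, -0.2, 0.3]
gripper_width: 0.046
```

```bash
python3 - <<'E'
from h import *
t,st=snap("top","t17"); s,_=snap("side","s17"); w,_=snap("wrist","w17")
print(st["time_s"],st["ft_force"])
crop(t,160,130,340,290,4,"pics/t17c.png")
H,S,V=cv2.split(cv2.cvtColor(t["frame"],cv2.COLOR_RGB2HSV))
print("brown top",blobs((H>3)&(H<16)&(S>110)&(V<130)&(V>30)),"yel",blobs(yel(t)))
H,S,V=cv2.split(cv2.cvtColor(s["frame"],cv2.COLOR_RGB2HSV))
print("brown side",blobs((H>3)&(H<16)&(S>110)&(V<130)&(V>30)),"yel",blobs(yel(s)))
o=loadst("top0"); d=cv2.absdiff(o["frame"],t["frame"]).max(2); cv2.imwrite("pics/diff.png",d)
footheights("w17")
E
```

```text
26.1 [-1.16487608 -0.20863592  0.32316854]
brown top [(19, [217.5, 59.8], [214, 55, 8, 9]), (189, [418.4, 137.6], [414, 120, 9, 37]), (272, [205.3, 168.9], [187, 161, 45, 28]), (236, [413.3, 183.2], [405, 174, 18, 19]), (139, [262.6, 195.4], [249, 185, 28, 22]), (247, [517.7, 188.6], [498, 185, 42, 10]), (46, [187.1, 196.9], [185, 191, 7, 12]), (37, [444.3, 305.7], [439, 297, 11, 19]), (84, [0.3, 358.9], [0, 335, 2, 58])] yel [(39, [170.9, 202.9], [168, 200, 7, 7])]
brown side [(2438, [160.3, 195.2], [62, 105, 218, 193]), (47, [354.2, 115.0], [351, 111, 8, 9]), (79, [282.4, 183.7], [270, 178, 28, 12]), (28, [414.2, 186.2], [409, 182, 12, 10]), (415, [614.0, 218.9], [594, 189, 41, 60]), (70, [314.1, 194.5], [307, 190, 14, 10]), (97, [283.7, 214.0], [280, 204, 9, 21]), (15, [10.4, 288.9], [9, 285, 4, 9]), (146, [224.4, 316.1], [213, 306, 24, 22]), (156, [230.3, 331.9], [202, 320, 48, 21])] yel [(100, [240.0, 321.5], [235, 314, 10, 17])]
plane [ 0.87 -0.39 -1.33]
tile 15 med 17.37 mad 0.96 [ 0.7205 -0.2826]
deck 11889 med 69.98 mad 0.58 [0.5074 0.113 ]
bracket 3796 med 51.99 mad 0.58 [0.5877 0.2512]
knobtop 0 med nan mad nan [nan nan]
  return _methods._mean(a, axis=axis, dtype=dtype,
  ret = ret.dtype.type(ret / rcount)
h.py:65: RuntimeWarning: Mean of empty slice.
  v=Zc[m]; print(nm,m.sum(),"med",round(float(np.median(v)),2),"mad",round(float(np.median(np.abs(v-np.median(v)))),2),P[m][:,:2].mean(0).round(4))
  ret = um.true_divide(
```

View pics/t17.png

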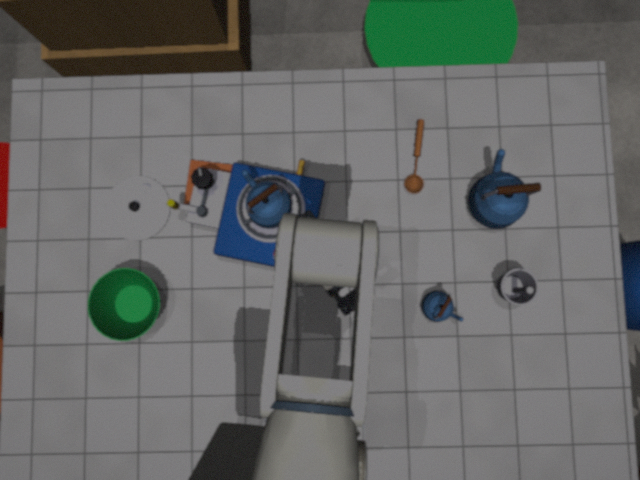

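View pics/t17c.png

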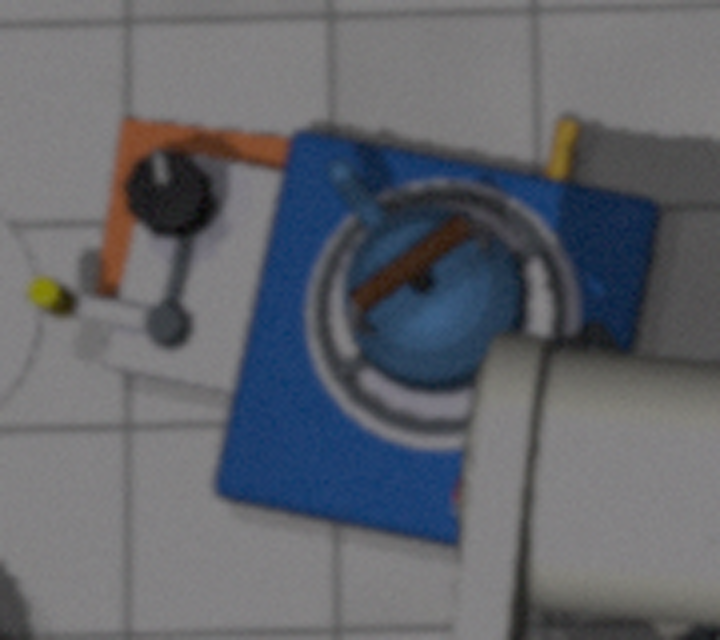

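View pics/w17.png

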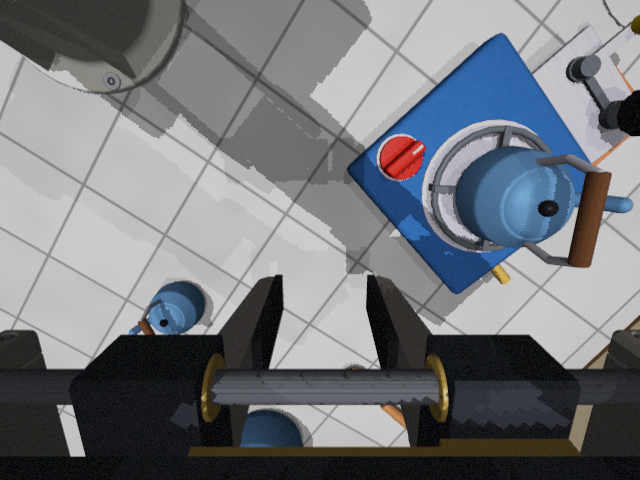

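```bash
python3 - <<'E'
from h import *
t=loadst("t17");s=loadst("s17")
x,e=tri([ray(t,(262.6,195.4)),ray(s,(283.7,214.0))]); print("handle",x,e,"vs grate",bw(20,0,245))
x,e=tri([ray(t,(170.9,202.9)),ray(s,(240,316.3))]); v=x[:2]-bw(-20,170,0)[:2]; a=np.degrees(np.arctan2(v[1],v[0]));print("peg",x,e,a,"clamp",np.radians(167.2-a))
E
```

```text
handle [0.56259944 0.09110655 0.24413572] [0.0006099048664730281, 0.000609904866472793] vs grate [0.56100299 0.09096903 0.245     ]
peg [0.57392271 0.32943212 0.11307569] [0.0007163590201777252, 0.0007163590201777098] 77.40367198209142 clamp 1.5672415801133381
```

```bash
python3 - <<'E'
from h import *
print(finish_job()); 
E
```

```text
the job is handed in; nothing more can be done
None
```

I did all four steps in order and handed the job in at about 26 s. `finish_job` reports no verdict, so the results below are my own measurements.

- **Red knob:** I turned it clockwise to its stop. In the wrist image its bar lines up with the burner edge to about 1°.
- **Levelling foot:** I screwed it down about 2.5 rad in one grasp. The knob top stood at 121.2 mm and the tile at 12.2 mm, which means about 1 mm of squash, or roughly 5 N by the given stiffness. That is inferred from heights; I could not read the contact force directly. The last knob-top reading, after the clamp was closed, came from only 64 pixels but agreed with the earlier one. I did not get another reading after placing the teapot, because the knob was at the image edge.
- **Clamp:** I swung it by the yellow peg to its closed stop. The top and side views give 1.567 rad of 1.571; the wrist camera read about 1.5° past the stop, within its error.
- **Teapot:** I took the middle-sized of the three kettles by its handle and lowered it slowly until its weight came off the wrist. Once released, the handle's centre was about 2 mm from directly above the grate centre, at 244 mm against the expected 245 mm, so it stands upright.
- **Bystanders:** The mortar, colander, lid and spoon sit where they did in the first top image.

The wrist camera and the two fixed cameras disagreed by about 2.5 mm in y. I corrected for that before the foot, clamp and teapot steps.

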